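# Lever open a curing mould and rack the tray of coupons

### The job

Take the orange-handled pry blade from its sloping rest and use it, not the fingers, to lever up the stuck cover of the amber mould, then swing the cover wide open, to upright or beyond. Put the blade back on its rest as it lay, handle low and tip high, and bring the tray of carbon coupons (it has a blue bar to hold it by) out of the mould, keep it level and lower it gently onto the stand so that all four corner holes drop over their posts and it sits fully home. Leave the other things on the table where they are.

Things in the scene. Friction and masses are not known exactly. Their poses are not given: they have to be found in the camera images.
- mould: Amber box fixed to the table, outside 140 (x) x 190 (y) x 62 mm high, walls 8, inner floor at 8. Origin: centre of its underside; -x is its front, +x the hinge side. Pry notch in the middle of the front wall, 70 wide (y +-35), from the wall top at 53 to the closed cover's underside at 62 mm: a level blade slides in along +x at height 57.5; the space behind it above 52 mm is clear.
- cover (a joint): Angle of the mould's cover, rad: 0 closed, growing as it opens upward to a stop at 1.9; 1.57 is upright. The cover is a plain amber plate 140 x 190 x 10 mm, 0.25 kg, flush with the mould's outside, no handle. Its friction hinge is stiff (0.3 N m; 3 to 5 N of lift at the front edge) and it stays at any angle where it is left.
- cover_hinge (a point): Point on the cover's hinge axis (parallel to the mould's y), in the middle of the mould's far (+x) top edge, 62 mm above the table, 70 mm in +x from the mould's origin, in the plane of the cover's underside.
- cover_edge (a point): Middle of the cover's front edge, on its underside, 140 mm from the hinge.
- blade: Pry blade, 0.1 kg: orange handle 100 long x 16 wide (y) x 20 mm thick (z), then a flat steel blade 65 long x 28 wide (y) x 3 thick in the handle's mid-plane. Origin: centre of the handle; +x runs along the tool to the tip, z across its flat; balance point 30 to 45 mm along +x. It lies on the rest sloping 28 degrees, butt low, tip high and away from the robot.
- blade_tip (a point): Middle of the blade's tip edge, 115 mm along +x from the tool's origin.
- rest: Sloping rest fixed to the table, base 200 (x) x 64 x 8 mm; origin: centre of its underside; it rises to +x. Two cradles at 28 degrees: a low one under the handle's last 20 mm (32 between lips, toe stop behind) and a high one under the blade, 71 to 105 mm from the tool's origin (48 between lips); between them the handle is free. The tool's origin lies at about (-20, 0, 55), its tip at (82, 0, 109).
- tray: Aluminium tray 108 (x) x 150 (y) x 6 mm, 0.3 kg, with black coupons and a 14 mm hole near each corner, at x +-42, y +-63. Origin: centre of its underside. A blue bar handle over its middle, 44 long (x) x 12 wide (y), is 22 to 38 mm above the underside. It starts on the mould's inner floor, about square with the mould; half a turn makes no difference.
- stand: Grey stand fixed to the table, base 120 (x) x 160 (y) x 8 mm. Origin: centre of its underside. At x +-42, y +-63 stand four blue pillars 22 mm across, shoulders 50 mm above the table, each with a steel post 8 mm across up to 76 mm, pointed on top. The seated tray rests on the shoulders, centred (half a turn makes no difference). A lower shelf of coupons is part of the stand.
- tape: Bystander, to be left alone: roll of cream masking tape lying flat, 110 across, 26 high mm; origin under its centre.
- cup: Bystander, to be left alone: white plastic mixing cup, 70 across, 85 high mm; origin under its centre.
- wipes: Bystander, to be left alone: upright teal roll of wipes, 100 across, 240 high mm; origin under its centre.
- release: Bystander, to be left alone: blue bottle of release agent, 66 across, 170 high mm; origin under its centre.
- brush: Bystander, to be left alone: resin brush lying on the table; origin at its underside.
- block: Bystander, to be left alone: loose amber tooling block, 100 x 140 x 35 mm; origin under its centre.
There are look-alikes about, which are no part of the job. Leave any pink look-alike of the mould alone.

How it is judged:
By the outcome, as a careful person would: the job done as asked, in the order asked, and still so for the second after the job is handed in, with the robot touching nothing.
It also fails if it takes over 67 s, if anything falls off the work surface, if the arm or the gripper's body presses on something with over 40 N, if the wrist force passes 120 N, or if a joint passes its speed limit or range.

### The arm

A 7-joint arm with a two-finger parallel gripper is mounted at the origin on the work surface. World frame = base frame: x ahead of the robot, y to its left, z up, the work surface at z = 0. Lengths are in m, angles in rad, forces in N, time in s.
With the tool pointing down it reaches from about 0.4 to 0.85 m from the base axis. Payload 10.4 kg.
Tool frame: the origin (TCP) lies between the finger pads; the fingertips stand tcp_to_tips ahead of it and the grasp point (between the pads) lies 8 mm behind it (tcp_to_tips is the distance from the TCP to the fingertips, in m); z points along the fingers, y is the line along which they close (so a half turn about z gives the same grasp; the last joint's range is limited). The gripper opens to 85 mm and grips with 20 to 120 N. Pads are 22 mm wide; open, the fingers measure 114 mm over their backs; the gripper's body (76 mm by 85 mm) begins 54 mm behind the grasp point. The pads swing forward as they close: fully open they stand 13 mm farther back than shut.
Start: joints at [-0.023, 0.332, -0.065, 1.46, 0.022, 1.35, -0.088], TCP at [0.625, 0, 0.242] pointing down, gripper open.
Joint ranges: [-2.6, 2.6], [-0.5, 2.12], [-1.47, 1.34], [0.16, 2.42], [-1.27, 4.41], [0.06, 2.06], [-2.6, 2.6]. Speed limits (rad/s): [2.22, 2.22, 2.79, 2.79, 3.14, 3.14, 3.14].

### API

Orientations are given as a unit quaternion [x, y, z, w].
In Python, from workcell import * gives the robot as it stands.
- The arm moves only by the tool apply_moves, never from a script. Its argument "rows" is a list of rows, each an object of numbers: "x", "y", "z": the shift along the tool's x, y, z in mm; "ax", "ay", "az": the turn, a rotation vector about the tool's x, y, z in degrees; "gripper": the closure, from 0 (fully open) to 1 (shut). A call has 1 to 5 rows; each row shifts and turns the commanded pose from where the row before left it, along the tool's axes as they then stand; what a row does not reach is not made up. A row lasts 1/12 s, in which the tool goes at most 41.7 mm and 7.16 degrees, less where a joint would pass 70% of its speed; a pose out of reach is approached as far as the arm can. A call with a gripper value outside its range is refused whole. The fingers move at their own pace and stop on an object; "newtons" is the grip in N (left out, the last holds). Time passes only in rows, so rows that do not move let the fingers close. It gives the time, the measured TCP pose, the force, the opening and the grip force at its end, in the units of the state.
- get_obs(): the state, without advancing time (a new reading comes with each control period).
- camera(name): name is "scene" or "side" or "wrist"; returns a dict with "color" (400x640x3 uint8, red, green, blue), "fov_y" (degrees; the focal length in pixels is half the picture's height over the tangent of half this angle, whatever the lens; pixels are square), "cx", "cy" (the principal point, pixels), "rvec" (rotation vector, rad) and "tvec" (3), from world to camera coordinates, as OpenCV has them. Camera axes: x right, y down, z forward; pixel columns grow to the right and rows downward; lengths in m; the calibration is good to about 2 mm. A picture is of the moment at which its call begins. There is no depth.
- hand_in(): hands the job in; it is judged then, once.
The state is a dict: "clock": time; "joint_pos": joint angles; "joint_velocities": joint speeds; "tau": joint torques, N m; "position": TCP position; "ee_rot": TCP orientation; "ft_force": force on the tool from outside, world axes, zero at the start; "torque": the same for the moment, N m; "grip_width": opening from 0.0 (shut) to 1.0 (fully open); "grasp_force": force on a finger pad.
Only numpy, scipy, OpenCV 4.12 (cv2) and the standard library are available. Lean on these libraries where they do the work, as an engineer would, in place of code of your own. Each camera call takes 0.05 s, during which the arm holds its last target. There are 200 camera calls.

## Working session

There is one attempt and no reset: what is moved stays moved. The work goes in short steps, Python scripts to look and compute and a tool call to move; the robot and the scene stay as the last step left them, time stands still between calls to the robot, and variables do not carry over. Pictures are saved under pics/ and viewed, at most 10 in all, crops included, and the job is handed in when it is done.

Besides the shell and the picture viewer there is one more tool, called in YAML: its name, and indented under it one key for each argument. apply_moves: Moves the arm, as the interface text tells. Its arguments: {"type":"object","properties":{"rows":{"type":"array","items":{"type":"object","properties":{"x":{"type":"number"},"y":{"type":"number"},"z":{"type":"number"},"ax":{"type":"number"},"ay":{"type":"number"},"az":{"type":"number"},"gripper":{"type":"number"}}}},"newtons":{"type":"number"}},"required":["rows"]}

```bash
ls; mkdir -p pics; python3 - <<'E'
from workcell import *
import cv2,numpy as np
o=get_obs();print(o)
for n in("scene","side"):
    c=camera(n);cv2.imwrite(f"pics/{n}0.png",c["color"][:,:,::-1]);print(n,c["fov_y"],c["cx"],c["cy"],c["rvec"],c["tvec"])
    np.savez(f"{n}0.npz",**c)
E
```

```text
pics
{'clock': 0.0, 'joint_pos': array([-0.0226089 ,  0.33285491, -0.06467847,  1.46094417,  0.02162238,
        1.34990619, -0.08848056]), 'joint_velocities': array([ 2.85578992e-04, -2.25960011e-03,  3.96978420e-04,  1.09007276e-03,
        8.64389580e-04, -1.02035943e-05,  4.71065339e-05]), 'tau': array([ 4.98105128e-04, -6.25449800e+01,  4.97091911e-02, -3.91610491e+01,
        1.63588714e-02,  9.83294769e-03, -6.01235030e-06]), 'position': array([ 6.24637746e-01, -1.94906098e-05,  2.41525109e-01]), 'ee_rot': array([ 7.07094599e-01,  7.07118609e-01, -5.33475019e-04, -4.65981429e-04]), 'ft_force': array([-0.58973445, -0.81923889,  0.16471821]), 'torque': array([-0.03842679,  0.01800129,  0.00928173]), 'grasp_force': 0.0, 'grip_width': 0.997809592379439}
scene 51.87499823836414 315.9214951401211 200.7070400850432 [ 1.83551341  1.96257051 -0.59101072] [ 0.01657031 -0.36677186  1.63121566]
side 42.20704700568485 323.85070520774866 205.56282984839572 [ 0.51652298 -2.47075023  1.45497838] [0.46007352 0.18936755 1.81004462]
```

View pics/scene0.png

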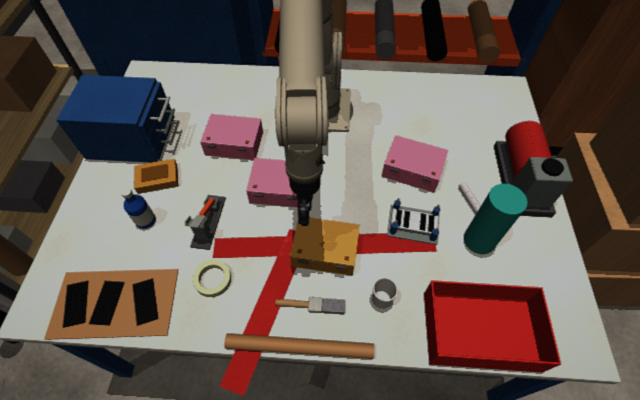

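View pics/side0.png

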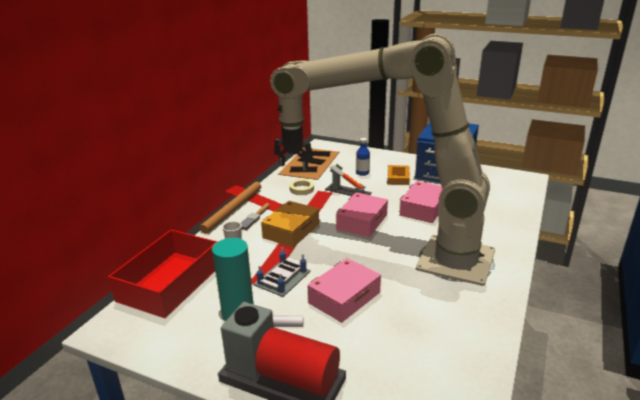

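```bash
python3 -c "
import workcell
for k in dir(workcell):
    if not k.startswith('__'): print(k, repr(getattr(workcell,k))[:100])"
```

```text
MotionError <class 'workcell.MotionError'>
camera <function make.<locals>.drawn_camera at 0x7fb0c9dcc2c0>
get_obs <function make.<locals>.<lambda> at 0x7fb0c9dcc7c0>
hand_in <function connect.<locals>.done at 0x7fb0c9d3f9c0>
tcp_to_tips 0.011
```

```bash
cat > h.py <<'E'
import cv2,numpy as np
from scipy.spatial.transform import Rotation as R
def K(c):
    f=200/np.tan(np.radians(float(c["fov_y"]))/2)
    return np.array([[f,0,float(c["cx"])],[0,f,float(c["cy"])],[0,0,1.]])
def proj(c,P): return cv2.projectPoints(np.array(P,float).reshape(-1,1,3),c["rvec"],c["tvec"],K(c),None)[0][:,0]
def plane(c,uv,z):
    Rm=cv2.Rodrigues(c["rvec"])[0];o=-Rm.T@c["tvec"].reshape(3)
    d=Rm.T@np.linalg.inv(K(c))@np.array([uv[0],uv[1],1.])
    return o+d*(z-o[2])/d[2]
def ray2(c1,u1,c2,u2):
    P=[]
    for c in(c1,c2): P.append(K(c)@np.c_[cv2.Rodrigues(c["rvec"])[0],c["tvec"].reshape(3)])
    X=cv2.triangulatePoints(P[0],P[1],np.array(u1,float),np.array(u2,float));return (X[:3]/X[3]).ravel()
E
python3 - <<'E'
from workcell import *
from h import *
s=dict(np.load("scene0.npz"));d=dict(np.load("side0.npz"))
w=camera("wrist");np.savez("wrist0.npz",**w);print(w["fov_y"],w["rvec"],w["tvec"])
out=np.zeros((600,800,3),np.uint8)
a=cv2.resize(s["color"][180:285,180:450],(800,311),interpolation=cv2.INTER_CUBIC);out[:311]=a
b=cv2.resize(d["color"][150:300,245:400],(298,288),interpolation=cv2.INTER_CUBIC);out[312:600,:298]=b
out[312:600,310:771]=cv2.resize(w["color"],(461,288))
cv2.imwrite("pics/m0.png",out[:,:,::-1])
for n,uv,z in(("mould",(325,247),.06),("rest",(207,222),.03),("stand",(414,222),.03),("tape",(211,278),.026),("cup",(384,293),.04),("wipes",(485,245),0.),("bottle",(140,222),0),("brush",(310,305),0),("block",(155,176),.035)):
    print(n,plane(s,uv,z).round(3))
E
```

```text
62.730218099023546 [-2.87717412e+00 -1.15859668e-03  1.78276447e-03] [-0.62455228 -0.03456651  0.37841316]
mould [0.641 0.055 0.06 ]
rest [ 0.562 -0.326  0.03 ]
stand [0.519 0.332 0.03 ]
tape [ 0.748 -0.275  0.026]
cup [0.766 0.23  0.04 ]
wipes [0.571 0.557 0.   ]
bottle [ 0.56  -0.556  0.   ]
brush [0.801 0.021 0.   ]
block [ 0.397 -0.541  0.035]
```

View pics/m0.png

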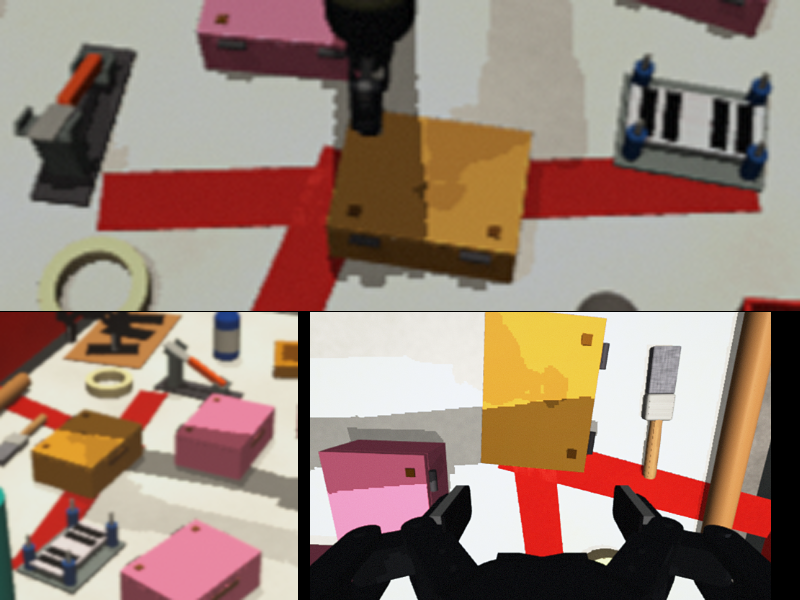

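```bash
python3 - <<'E'
from h import *
s=dict(np.load("scene0.npz"));d=dict(np.load("side0.npz"));w=dict(np.load("wrist0.npz"))
Rm=cv2.Rodrigues(w["rvec"])[0];print("wrist cam",-Rm.T@w["tvec"],Rm)
W=lambda u,v,z:plane(w,((u-310)/.7203,(v-312)/.7203),z).round(4)
S=lambda u,v,z:plane(s,(180+u/2.963,180+v/2.963),z).round(4)
D=lambda u,v,z:plane(d,(245+u/1.923,150+(v-312)/1.92),z).round(4)
print("mould wrist",W(583,471,.072),W(482,463,.072),W(605,318,.072),W(486,312,.072))
print("mould scene",S(532,130,.072),S(517,248,.072),S(328,228,.072))
print("mould side",D(32,450,.072),D(93,411,.072),D(142,430,.072))
print("pink wrist",W(445,443,.072),W(320,452,.072))
print("pink scene",S(345,50,.072),S(199,32,.072)); print("pink side",D(178,432,.072),D(243,449,.072),D(274,409,.072),D(212,394,.072))
print("stand scene tops",[S(*p,.07) for p in((644,58),(762,78),(637,125),(756,147))])
print("stand side tops",[D(*p,.07) for p in((28,543),(72,506),(112,521),(68,556))])
print("handle scene butt",S(97,57,.035),"blade",S(22,130,.11)); print("base",[S(*p,.008) for p in((85,45),(135,50),(33,200),(90,205))])
E
```

```text
wrist cam [0.62500554 0.0659254  0.37346865] [[ 9.99998927e-01  6.29438567e-04 -1.32295183e-03]
 [ 9.53312285e-04 -9.65244517e-01  2.61346731e-01]
 [-1.11247029e-03 -2.61347712e-01 -9.65244081e-01]]
mould wrist [ 0.6804 -0.0459  0.072 ] [ 0.5443 -0.0347  0.072 ] [0.697  0.1407 0.072 ] [0.5607 0.1468 0.072 ]
mould scene [0.5617 0.1558 0.072 ] [0.6952 0.1426 0.072 ] [ 0.6861 -0.043   0.072 ]
mould side [0.6936 0.1384 0.072 ] [ 0.6571 -0.0479  0.072 ] [ 0.5304 -0.014   0.072 ]
pink wrist [ 0.4975 -0.0071  0.072 ] [ 0.3302 -0.0196  0.072 ]
pink scene [ 0.4754 -0.0462  0.072 ] [ 0.4622 -0.2071  0.072 ]
pink side [ 0.4611 -0.0339  0.072 ] [ 0.3204 -0.0206  0.072 ] [ 0.3161 -0.1977  0.072 ] [ 0.458 -0.212  0.072]
stand scene tops [array([0.4634, 0.275 , 0.07  ]), array([0.4808, 0.3988, 0.07  ]), array([0.5474, 0.2644, 0.07  ]), array([0.5656, 0.3849, 0.07  ])]
stand side tops [array([0.5474, 0.4029, 0.07  ]), array([0.5321, 0.277 , 0.07  ]), array([0.4468, 0.2912, 0.07  ]), array([0.4688, 0.4087, 0.07  ])]
handle scene butt [ 0.4781 -0.3243  0.035 ] blade [ 0.6173 -0.3548  0.11  ]
base [array([ 0.4454, -0.3509,  0.008 ]), array([ 0.4485, -0.2923,  0.008 ]), array([ 0.6443, -0.364 ,  0.008 ]), array([ 0.6461, -0.3026,  0.008 ])]
```

apply_moves:
  rows:
    - {"x": -37,"y": -10.5}
    - {"x": -37,"y": -10.5}
    - {"x": -37,"y": -10.5}
    - {"x": -37,"y": -10.5}
    - {"x": -37,"y": -10.5}

```text
invalid input at $.rows[0]: expected keys x, y, z, ax, ay, az, gripper
```

apply_moves:
  rows:
    - {"x": -37,"y": -10.5}
    - {"x": -37,"y": -10.5}
    - {"x": -37,"y": -10.5}
    - {"x": -34,"y": -10.5}
    - {"az": -7}

```text
invalid input at $.rows[0]: expected keys x, y, z, ax, ay, az, gripper
```

apply_moves:
  rows:
    - {"az": -7}
    - {"az": -7}
    - {"az": -7}
    - {"az": -7}
    - {"az": -7}

```text
invalid input at $.rows[0]: expected keys x, y, z, ax, ay, az, gripper
```

apply_moves:
  rows:
    - {"az": -7}
    - {"az": -7}
    - {"az": -7}
    - {"az": -7}
    - {"az": -7}

```text
invalid input at $.rows[0]: expected keys x, y, z, ax, ay, az, gripper
```

apply_moves:
  rows:
    - {"az": -7}
    - {"az": -2.6}
    - {}
    - {}

```text
invalid input at $.rows[0]: expected keys x, y, z, ax, ay, az, gripper
```

```bash
cat >> h.py <<'E'
def frame(yaw,pitch):
    y,p=np.radians([yaw,pitch]);bx=np.array([np.cos(y)*np.cos(p),np.sin(y)*np.cos(p),np.sin(p)]);by=np.array([-np.sin(y),np.cos(y),0])
    return np.c_[bx,by,np.cross(bx,by)]           # tool/blade frame: columns
T=np.diag([-1,1,-1.])                             # tool axes in blade frame
def go(o,pos,Rt):                                 # shift in present tool axes (mm), then turn (deg)
    R0=R.from_quat(o["ee_rot"]).as_matrix()
    print("shift",(R0.T@(np.array(pos)-o["position"])*1e3).round(1),"turn",np.degrees(R.from_matrix(R0.T@Rt).as_rotvec()).round(2))
E
python3 - <<'E'
from workcell import *
from h import *
o=get_obs();print(o["clock"],o["position"],o["joint_pos"].round(2),R.from_quat(o["ee_rot"]).as_matrix().round(3))
w=camera("wrist");np.savez("wrist1.npz",**w)
cv2.imwrite("pics/w1.png",w["color"][:,:,::-1])
E
```

```text
0.15 [ 6.24724858e-01 -5.98318714e-06  2.41711156e-01] [-0.02  0.33 -0.06  1.46  0.02  1.35 -0.09] [[ 0.     1.    -0.001]
 [ 1.    -0.    -0.   ]
 [-0.    -0.001 -1.   ]]
```

View pics/w1.png

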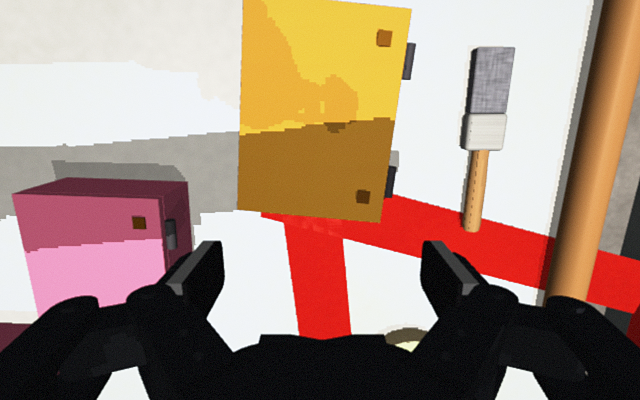

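The moves were refused because every key is required, so this view is unchanged: the mould cover has corners at about (240,210), (380,222) and (411,9). I'll resend with full rows.

apply_moves:
  rows:
    - {"x": -37,"y": -10.5,"z": 0,"ax": 0,"ay": 0,"az": 0,"gripper": 0}
    - {"x": -37,"y": -10.5,"z": 0,"ax": 0,"ay": 0,"az": 0,"gripper": 0}
    - {"x": -37,"y": -10.5,"z": 0,"ax": 0,"ay": 0,"az": 0,"gripper": 0}
    - {"x": -37,"y": -10.5,"z": 0,"ax": 0,"ay": 0,"az": 0,"gripper": 0}
    - {"x": -37,"y": -10.5,"z": 0,"ax": 0,"ay": 0,"az": 0,"gripper": 0}

```text
clock: 0.62
position: [0.5717, -0.1866, 0.2423]
ee_rot: [0.707, 0.707, 0.0, 0.0]
ft_force: [0.7, 0.1, -0.5]
grip_width: 0.995
grasp_force: 0.0
```

apply_moves:
  rows:
    - {"x": -37,"y": -10.5,"z": 0,"ax": 0,"ay": 0,"az": 0,"gripper": 0}
    - {"x": -37,"y": -10.5,"z": 0,"ax": 0,"ay": 0,"az": 0,"gripper": 0}
    - {"x": -37,"y": -10.5,"z": 0,"ax": 0,"ay": 0,"az": 0,"gripper": 0}
    - {"x": -34,"y": -10.5,"z": 0,"ax": 0,"ay": 0,"az": 0,"gripper": 0}
    - {"x": 0,"y": 0,"z": 0,"ax": 0,"ay": 0,"az": -7,"gripper": 0}

```text
clock: 1.03
position: [0.5259, -0.3387, 0.242]
ee_rot: [0.667, 0.745, -0.002, 0.0]
ft_force: [-0.5, -1.8, 0.5]
grip_width: 0.998
grasp_force: 0.0
```

apply_moves:
  rows:
    - {"x": 0,"y": 0,"z": 0,"ax": 0,"ay": 0,"az": -7,"gripper": 0}
    - {"x": 0,"y": 0,"z": 0,"ax": 0,"ay": 0,"az": -7,"gripper": 0}
    - {"x": 0,"y": 0,"z": 0,"ax": 0,"ay": 0,"az": -7,"gripper": 0}
    - {"x": 0,"y": 0,"z": 0,"ax": 0,"ay": 0,"az": -7,"gripper": 0}
    - {"x": 0,"y": 0,"z": 0,"ax": 0,"ay": 0,"az": -7,"gripper": 0}

```text
clock: 1.45
position: [0.5304, -0.3299, 0.2421]
ee_rot: [0.404, 0.915, 0.0, -0.0]
ft_force: [-0.2, 1.1, 0.7]
grip_width: 0.997
grasp_force: 0.0
```

apply_moves:
  rows:
    - {"x": 0,"y": 0,"z": 0,"ax": 0,"ay": 0,"az": -7,"gripper": 0}
    - {"x": 0,"y": 0,"z": 0,"ax": 0,"ay": 0,"az": -7,"gripper": 0}
    - {"x": 0,"y": 0,"z": 0,"ax": 0,"ay": 0,"az": -7,"gripper": 0}
    - {"x": 0,"y": 0,"z": 0,"ax": 0,"ay": 0,"az": -7,"gripper": 0}
    - {"x": 0,"y": 0,"z": 0,"ax": 0,"ay": 0,"az": -7,"gripper": 0}

```text
clock: 1.87
position: [0.5304, -0.3299, 0.2421]
ee_rot: [0.11, 0.994, 0.0, -0.0]
ft_force: [0.3, 0.3, 1.3]
grip_width: 1.001
grasp_force: 0.0
```

apply_moves:
  rows:
    - {"x": 0,"y": 0,"z": 0,"ax": 0,"ay": 0,"az": -7,"gripper": 0}
    - {"x": 0,"y": 0,"z": 0,"ax": 0,"ay": 0,"az": -2.6,"gripper": 0}
    - {"x": 0,"y": 0,"z": 0,"ax": 0,"ay": 0,"az": 0,"gripper": 0}

```text
clock: 2.12
position: [0.5304, -0.33, 0.2421]
ee_rot: [0.029, 1.0, 0.0, -0.0]
ft_force: [-0.1, -0.8, -0.0]
grip_width: 1.003
grasp_force: 0.0
```

```bash
python3 - <<'E'
from workcell import *
from h import *
o=get_obs();print(o["clock"],o["position"],o["joint_pos"].round(2),R.from_quat(o["ee_rot"]).as_matrix().round(3))
w=camera("wrist");np.savez("wrist2.npz",**w)
cv2.imwrite("pics/w2.png",w["color"][:,:,::-1])
Rm=cv2.Rodrigues(w["rvec"])[0];print("cam",-Rm.T@w["tvec"])
E
```

```text
2.1167 [ 0.53038451 -0.32998419  0.24208957] [ 0.55  0.33 -0.09  1.46  0.03  1.35  1.98] [[-0.998  0.057 -0.   ]
 [ 0.057  0.998  0.   ]
 [ 0.     0.    -1.   ]]
cam [ 0.46470749 -0.32631818  0.37397403]
```

View pics/w2.png

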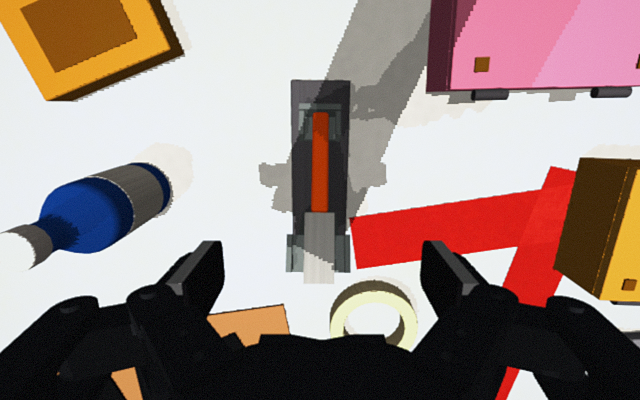

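```bash
python3 - <<'E'
from h import *
w=dict(np.load("wrist2.npz"))
a=plane(w,(321,112),.0403);b=plane(w,(320.5,212),.0873);t=plane(w,(319.5,283.5),.1103)
print(a,b,t,"lengths",np.linalg.norm(b-a),np.linalg.norm(t-b),"yaw",np.degrees(np.arctan2(*(t-a)[1::-1])))
for p in((292,80),(351,80),):print("base",plane(w,p,.008))
# predicted origin along yaw psi
yaw=-3.4
F=frame(yaw,28)
for loc,p in(((-50,0,10),a),((50,0,10),b),((115,0,1.5),t)): print("origin est",p-F@np.array(loc)/1e3)
E
```

```text
[ 0.47407276 -0.32771984  0.0403    ] [ 0.56218753 -0.33311634  0.0873    ] [ 0.62214094 -0.33739027  0.1103    ] lengths 0.10001166790607717 0.06435587712470191 yaw -3.7367181104580234
base [ 0.44033661 -0.35662408  0.008     ]
base [ 0.44387024 -0.29425234  0.008     ]
origin est [ 0.52282889 -0.33061649  0.0549441 ]
origin est [ 0.5228043  -0.33077655  0.05499695]
origin est [ 0.52148367 -0.33141013  0.05498635]
```

```bash
python3 - <<'E'
from workcell import *
from h import *
o=get_obs();F=frame(-3.5,28);O=np.array([.5225,-.3307,.055])
p=O+F@np.array([.025,0,.072]);print(p);go(o,p,F@T)
E
```

```text
[ 0.51079361 -0.32998401  0.13030902]
shift [ 19.5  -1.2 111.8] turn [ 2.000e-02 -2.801e+01  2.000e-02]
```

apply_moves:
  rows:
    - {"x": 19.5,"y": -1.2,"z": 0,"ax": 0,"ay": -7,"az": 0,"gripper": 0}
    - {"x": 0,"y": 0,"z": 0,"ax": 0,"ay": -7,"az": 0,"gripper": 0}
    - {"x": 0,"y": 0,"z": 0,"ax": 0,"ay": -7,"az": 0,"gripper": 0}
    - {"x": 0,"y": 0,"z": 0,"ax": 0,"ay": -7,"az": 0,"gripper": 0}
    - {"x": 0,"y": 0,"z": 0,"ax": 0,"ay": 0,"az": 0,"gripper": 0}

```text
clock: 2.58
position: [0.5062, -0.3305, 0.2391]
ee_rot: [0.033, 0.969, -0.006, 0.243]
ft_force: [-0.6, -0.2, -1.5]
grip_width: 0.996
grasp_force: 0.0
```

```bash
python3 - <<'E'
from workcell import *
from h import *
o=get_obs();F=frame(-3.5,28);O=np.array([.5225,-.3307,.055])
print(o["joint_pos"].round(2));go(o,O+F@np.array([.025,0,-.008]),F@T)
E
```

```text
[ 0.74  0.04 -0.09  1.9  -0.36  0.82  2.34]
shift [ 47.4   0.5 178.1] turn [ 0.02  0.12 -0.38]
```

apply_moves:
  rows:
    - {"x": 23.7,"y": 0.5,"z": 30,"ax": 0,"ay": 0,"az": -0.4,"gripper": 0}
    - {"x": 23.7,"y": 0,"z": 30,"ax": 0,"ay": 0,"az": 0,"gripper": 0}
    - {"x": 0,"y": 0,"z": 36,"ax": 0,"ay": 0,"az": 0,"gripper": 0}
    - {"x": 0,"y": 0,"z": 22,"ax": 0,"ay": 0,"az": 0,"gripper": 0}
    - {"x": 0,"y": 0,"z": 0,"ax": 0,"ay": 0,"az": 0,"gripper": 0}

```text
clock: 3.0
position: [0.5246, -0.328, 0.1112]
ee_rot: [0.025, 0.971, -0.005, 0.239]
ft_force: [-0.7, 0.5, -0.3]
grip_width: 1.0
grasp_force: 0.0
```

```bash
python3 - <<'E'
from workcell import *
from h import *
o=get_obs();F=frame(-3.5,28);O=np.array([.5225,-.3307,.055])
print(o["joint_pos"].round(2));go(o,O+F@np.array([.025,0,-.008]),F@T)
w=camera("wrist");cv2.imwrite("pics/w3.png",w["color"][:,:,::-1])
E
```

```text
[ 0.73  0.22 -0.12  1.99 -0.44  0.57  2.46]
shift [ 2.8 -3.1 56.8] turn [ 0.35 -0.34  0.4 ]
```

View pics/w3.png

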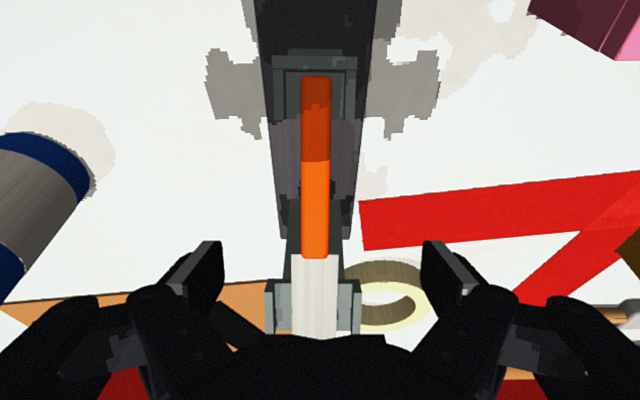

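The handle runs from (315,78) to (315,258), midway between the fingers and about 3 mm off, which agrees with the computed shift.

apply_moves:
  rows:
    - {"x": 2.8,"y": -3.1,"z": 22,"ax": 0.3,"ay": -0.3,"az": 0.4,"gripper": 0}
    - {"x": 0,"y": 0,"z": 22,"ax": 0,"ay": 0,"az": 0,"gripper": 0}
    - {"x": 0,"y": 0,"z": 12.5,"ax": 0,"ay": 0,"az": 0,"gripper": 0}
    - {"x": 0,"y": 0,"z": 0,"ax": 0,"ay": 0,"az": 0,"gripper": 0}

```text
clock: 3.38
position: [0.5491, -0.3347, 0.0643]
ee_rot: [0.029, 0.969, -0.009, 0.244]
ft_force: [-0.4, -0.2, -0.3]
grip_width: 1.0
grasp_force: 0.0
```

```bash
python3 - <<'E'
from workcell import *
from h import *
o=get_obs();F=frame(-3.5,28);O=np.array([.5225,-.3307,.055])
print(o["joint_pos"].round(2));go(o,O+F@np.array([.025,0,-.008]),F@T)
E
```

```text
[ 0.72  0.33 -0.14  1.97 -0.47  0.46  2.49]
shift [3.1 2.3 3.6] turn [-0.16  0.24  0.07]
```

apply_moves:
  rows:
    - {"x": 3,"y": 2.3,"z": 3.6,"ax": 0,"ay": 0,"az": 0,"gripper": 0}
    - {"x": 0,"y": 0,"z": 0,"ax": 0,"ay": 0,"az": 0,"gripper": 0}
    - {"x": 0,"y": 0,"z": 0,"ax": 0,"ay": 0,"az": 0,"gripper": 0}

```text
clock: 3.63
position: [0.5478, -0.3333, 0.0616]
ee_rot: [0.03, 0.969, -0.01, 0.245]
ft_force: [-0.1, -0.5, -0.3]
grip_width: 1.002
grasp_force: 0.0
```

```bash
python3 - <<'E'
from workcell import *
from h import *
o=get_obs();F=frame(-3.5,28);O=np.array([.5225,-.3307,.055])
print(o["joint_velocities"].round(3));go(o,O+F@np.array([.025,0,-.008]),F@T)
E
```

```text
[-0.001  0.001  0.002 -0.002 -0.002 -0.003  0.001]
shift [0.5 1.  1.9] turn [-0.3   0.37  0.09]
```

apply_moves:
  rows:
    - {"x": 0.5,"y": 1,"z": 1.9,"ax": -0.3,"ay": 0.3,"az": 0,"gripper": 0}
    - {"x": 0,"y": 0,"z": 0,"ax": 0,"ay": 0,"az": 0,"gripper": 1}
    - {"x": 0,"y": 0,"z": 0,"ax": 0,"ay": 0,"az": 0,"gripper": 1}
    - {"x": 0,"y": 0,"z": 0,"ax": 0,"ay": 0,"az": 0,"gripper": 1}
    - {"x": 0,"y": 0,"z": 0,"ax": 0,"ay": 0,"az": 0,"gripper": 1}
  newtons: 60

```text
clock: 4.05
position: [0.5483, -0.332, 0.0584]
ee_rot: [0.029, 0.97, -0.007, 0.242]
ft_force: [-0.2, 0.5, 1.4]
grip_width: 0.451
grasp_force: 0.0
```

apply_moves:
  rows:
    - {"x": 0,"y": 0,"z": 0,"ax": 0,"ay": 0,"az": 0,"gripper": 1}
    - {"x": 0,"y": 0,"z": 0,"ax": 0,"ay": 0,"az": 0,"gripper": 1}
    - {"x": 0,"y": 0,"z": 0,"ax": 0,"ay": 0,"az": 0,"gripper": 1}
    - {"x": 0,"y": 0,"z": 0,"ax": 0,"ay": 0,"az": 0,"gripper": 1}
  newtons: 100

```text
clock: 4.38
position: [0.5481, -0.3321, 0.0585]
ee_rot: [0.029, 0.97, -0.007, 0.242]
ft_force: [-5.1, 1.1, 4.6]
grip_width: 0.172
grasp_force: 98.2
```

```bash
python3 - <<'E'
from workcell import *
from h import *
o=get_obs();F=frame(-3.5,28);O=np.array([.5225,-.3307,.055])
print(o["joint_pos"].round(2),o["ft_force"],o["grip_width"],o["grasp_force"]);go(o,O+F@np.array([.025,0,-.008]),F@T)
np.savez("grasp.npz",p=o["position"],q=o["ee_rot"])
R0=R.from_quat(o["ee_rot"]).as_matrix();print("origin in tool",R0.T@(O-o["position"])*1e3)
E
```

```text
[ 0.72  0.33 -0.14  1.98 -0.47  0.45  2.5 ] [-5.13593139  1.06649947  4.59147134] 0.1721960081838816 98.2455825805664
shift [-0.7 -0.2 -1. ] turn [0.04 0.01 0.08]
origin in tool [24.3185523  -0.15988579 -8.96418408]
```

apply_moves:
  rows:
    - {"x": 0,"y": 0,"z": -20,"ax": 0,"ay": 0,"az": 0,"gripper": 1}
    - {"x": 0,"y": 0,"z": -30,"ax": 0,"ay": 0,"az": 0,"gripper": 1}
    - {"x": 0,"y": 0,"z": -40,"ax": 0,"ay": 0,"az": 0,"gripper": 1}
    - {"x": 0,"y": 0,"z": -30,"ax": 0,"ay": 0,"az": 0,"gripper": 1}
    - {"x": 0,"y": 0,"z": 0,"ax": 0,"ay": 0,"az": 0,"gripper": 1}

```text
clock: 4.8
position: [0.4917, -0.331, 0.1701]
ee_rot: [0.029, 0.969, -0.01, 0.245]
ft_force: [1.6, -1.9, 0.0]
grip_width: 0.169
grasp_force: 97.5
```

```bash
cat >> h.py <<'E'
M=np.array([.620,.0545,0]);MY=-4.9
TIP=np.array([-.0907,0,-.009])
def tcp_for_tip(local,pitch,M=M,MY=MY):  # tip at mould-local point, blade pitched
    F=frame(MY,pitch)@T
    return M+frame(MY,0)@np.array(local)/1e3-F@TIP,F
E
python3 - <<'E'
from workcell import *
from h import *
o=get_obs();print(o["joint_pos"].round(2))
p,F=tcp_for_tip((-110,0,140),0);print(p);go(o,p,F)
E
```

```text
[ 0.76  0.08 -0.1   2.01 -0.42  0.68  2.45]
[0.4200335  0.07164318 0.131     ]
shift [102.5 397.6 -13.1] turn [ 0.06 28.34  1.39]
```

apply_moves:
  rows:
    - {"x": 0,"y": 39,"z": 0,"ax": 0,"ay": 3,"az": 0,"gripper": 1}
    - {"x": 0,"y": 39,"z": 0,"ax": 0,"ay": 3,"az": 0,"gripper": 1}
    - {"x": 0,"y": 39,"z": 0,"ax": 0,"ay": 3,"az": 0,"gripper": 1}
    - {"x": 0,"y": 39,"z": 0,"ax": 0,"ay": 3,"az": 0,"gripper": 1}
    - {"x": 0,"y": 39,"z": 0,"ax": 0,"ay": 3,"az": 0,"gripper": 1}

```text
clock: 5.22
position: [0.5033, -0.1323, 0.1643]
ee_rot: [0.03, 0.993, -0.004, 0.112]
ft_force: [1.8, -0.0, -1.7]
grip_width: 0.167
grasp_force: 97.7
```

apply_moves:
  rows:
    - {"x": 0,"y": 39,"z": 0,"ax": 0,"ay": 3,"az": 0,"gripper": 1}
    - {"x": 0,"y": 39,"z": 0,"ax": 0,"ay": 3,"az": 0,"gripper": 1}
    - {"x": 0,"y": 39,"z": 0,"ax": 0,"ay": 3,"az": 0,"gripper": 1}
    - {"x": 0,"y": 39,"z": 0,"ax": 0,"ay": 3,"az": 0,"gripper": 1}
    - {"x": 0,"y": 39,"z": 0,"ax": 0,"ay": 1.3,"az": 1.4,"gripper": 1}

```text
clock: 5.63
position: [0.5153, 0.0627, 0.164]
ee_rot: [0.042, 0.999, 0.0, -0.004]
ft_force: [0.9, 0.2, -1.1]
grip_width: 0.169
grasp_force: 97.6
```

apply_moves:
  rows:
    - {"x": 25,"y": 2,"z": 0,"ax": 0,"ay": 0,"az": 0,"gripper": 1}
    - {"x": 25,"y": 0,"z": 0,"ax": 0,"ay": 0,"az": 0,"gripper": 1}
    - {"x": 20,"y": 0,"z": 0,"ax": 0,"ay": 0,"az": 0,"gripper": 1}
    - {"x": 0,"y": 0,"z": 0,"ax": 0,"ay": 0,"az": 0,"gripper": 1}

```text
clock: 5.97
position: [0.4425, 0.0694, 0.1638]
ee_rot: [0.041, 0.999, -0.0, -0.004]
ft_force: [1.0, -0.0, -1.2]
grip_width: 0.171
grasp_force: 97.9
```

```bash
python3 - <<'E'
from workcell import *
from h import *
o=get_obs();print(o["joint_pos"].round(2))
p,F=tcp_for_tip((-110,0,140),0);go(o,p,F)
w=camera("wrist");np.savez("wrist4.npz",**w);im=w["color"].copy()
cv2.imwrite("pics/w4.png",im[:,:,::-1])
E
```

```text
[ 0.22  0.04 -0.49  1.98  0.02  1.13  1.22]
shift [22.3  0.4 32.9] turn [-0.04 -0.43  0.23]
```

View pics/w4.png

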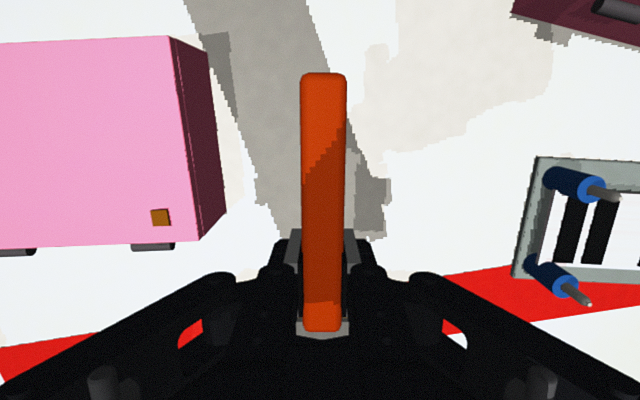

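apply_moves:
  rows:
    - {"x": 14,"y": 0,"z": 30,"ax": 0,"ay": -0.4,"az": 0.2,"gripper": 1}
    - {"x": 0,"y": 0,"z": 30,"ax": 0,"ay": 0,"az": 0,"gripper": 1}
    - {"x": 0,"y": 0,"z": 30,"ax": 0,"ay": 0,"az": 0,"gripper": 1}
    - {"x": 0,"y": 0,"z": 25,"ax": 0,"ay": 0,"az": 0,"gripper": 1}
    - {"x": 0,"y": 0,"z": 0,"ax": 0,"ay": 0,"az": 0,"gripper": 1}

```text
clock: 6.43
position: [0.4291, 0.0692, 0.0455]
ee_rot: [0.044, 0.999, -0.0, -0.002]
ft_force: [-0.8, 0.4, -0.6]
grip_width: 0.166
grasp_force: 97.9
```

```bash
python3 - <<'E'
from workcell import *
from h import *
o=get_obs();print(o["joint_pos"].round(2),o["ft_force"])
p,F=tcp_for_tip((-95,0,57.5),0);go(o,p,F)
R0=R.from_quat(o["ee_rot"]).as_matrix()
tool=lambda l:o["position"]+R0@(np.array([24.3,-.2,-9])+np.array(l)*[-1,1,-1])/1e3
s=camera("scene");d=camera("side");np.savez("scene5.npz",**s);np.savez("side5.npz",**d)
ims=[]
for c,(x,y,sx,sy,k) in((s,(270,185,100,100,5)),(d,(255,185,78,100,5))):
    im=cv2.resize(c["color"],None,fx=k,fy=k,interpolation=cv2.INTER_CUBIC)
    pts=[M+frame(MY,0)@np.array(q)/1e3 for q in((-70,-95,72),(-70,95,72),(70,95,72),(70,-95,72),(70,95,0),(70,-95,0),(-70,95,0),(-70,-35,57.5),(-70,35,57.5))]+[tool((115,0,0)),tool((-50,0,0))]
    for q in proj(c,pts): cv2.circle(im,tuple(int(v) for v in (q+.5)*k),3,(0,255,0),1)
    ims.append(im[y*k:(y+sy)*k,x*k:(x+sx)*k])
m=np.hstack(ims);print(m.shape);m=cv2.resize(m,(800,int(m.shape[0]*800/m.shape[1])));cv2.imwrite("pics/p5.png",m[:,:,::-1])
E
```

```text
[ 0.2   0.18 -0.49  2.12  0.11  0.86  1.13] [-0.84550509  0.40654968 -0.55952455]
shift [-5.7  1.7 -3. ] turn [-0.03 -0.28 -0.11]
(500, 890, 3)
```

View pics/p5.png

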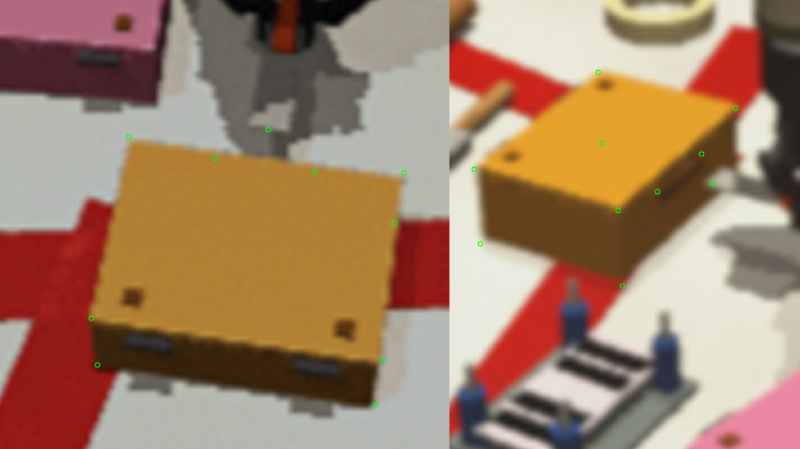

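apply_moves:
  rows:
    - {"x": -4,"y": 1.7,"z": -3,"ax": 0,"ay": -0.3,"az": 0,"gripper": 1}
    - {"x": 0,"y": 0,"z": 0,"ax": 0,"ay": 0,"az": 0,"gripper": 1}
    - {"x": 0,"y": 0,"z": 0,"ax": 0,"ay": 0,"az": 0,"gripper": 1}

```text
clock: 6.78
position: [0.4372, 0.0714, 0.0543]
ee_rot: [0.044, 0.999, 0.0, 0.005]
ft_force: [-0.1, 0.4, -0.5]
grip_width: 0.169
grasp_force: 97.9
```

```bash
python3 - <<'E'
from workcell import *
from h import *
o=get_obs();print(o["ft_force"])
p,F=tcp_for_tip((-95,0,57.5),0);go(o,p,F)
E
```

```text
[-0.11582656  0.4151208  -0.45579734]
shift [ 2.2 -1.2  5.8] turn [ 0.04  0.59 -0.1 ]
```

apply_moves:
  rows:
    - {"x": 2,"y": -1.2,"z": 5.8,"ax": 0,"ay": 0.6,"az": 0,"gripper": 1}
    - {"x": 0,"y": 0,"z": 0,"ax": 0,"ay": 0,"az": 0,"gripper": 1}
    - {"x": 0,"y": 0,"z": 0,"ax": 0,"ay": 0,"az": 0,"gripper": 1}
    - {"x": 0,"y": 0,"z": 0,"ax": 0,"ay": 0,"az": 0,"gripper": 1}

```text
clock: 7.12
position: [0.4336, 0.07, 0.0468]
ee_rot: [0.044, 0.999, 0.0, -0.002]
ft_force: [-0.1, 0.0, -0.4]
grip_width: 0.169
grasp_force: 97.9
```

```bash
python3 - <<'E'
from workcell import *
from h import *
o=get_obs();print(o["ft_force"])
p,F=tcp_for_tip((-95,0,57.5),0);go(o,p,F)
E
```

```text
[-0.08356076  0.02917    -0.37078766]
shift [-1.3  0.4 -1.7] turn [ 0.01 -0.21 -0.1 ]
```

apply_moves:
  rows:
    - {"x": -1,"y": 0,"z": -1.2,"ax": 0,"ay": -0.1,"az": 0,"gripper": 1}
    - {"x": 0,"y": 0,"z": 0,"ax": 0,"ay": 0,"az": 0,"gripper": 1}
    - {"x": 0,"y": 0,"z": 0,"ax": 0,"ay": 0,"az": 0,"gripper": 1}
    - {"x": 0,"y": 0,"z": 0,"ax": 0,"ay": 0,"az": 0,"gripper": 1}

```text
clock: 7.45
position: [0.4347, 0.07, 0.0481]
ee_rot: [0.044, 0.999, 0.0, -0.001]
ft_force: [-0.7, -0.4, -1.7]
grip_width: 0.171
grasp_force: 97.9
```

```bash
python3 - <<'E'
from workcell import *
from h import *
o=get_obs();print(o["ft_force"])
p,F=tcp_for_tip((-30,0,57.5),0);go(o,p,F)
E
```

```text
[-0.70685536 -0.35312199 -1.71305942]
shift [-65.2   0.5  -0.5] turn [ 0.01 -0.08 -0.1 ]
```

Aligned to about 0.5 mm. Inserting.

apply_moves:
  rows:
    - {"x": -10,"y": 0.3,"z": -0.3,"ax": 0,"ay": 0,"az": 0,"gripper": 1}
    - {"x": -10,"y": 0,"z": 0,"ax": 0,"ay": 0,"az": 0,"gripper": 1}
    - {"x": -10,"y": 0,"z": 0,"ax": 0,"ay": 0,"az": 0,"gripper": 1}
    - {"x": 0,"y": 0,"z": 0,"ax": 0,"ay": 0,"az": 0,"gripper": 1}
    - {"x": 0,"y": 0,"z": 0,"ax": 0,"ay": 0,"az": 0,"gripper": 1}

```text
clock: 7.87
position: [0.4652, 0.0677, 0.0481]
ee_rot: [0.044, 0.999, 0.0, -0.001]
ft_force: [-0.1, 0.4, -0.8]
grip_width: 0.173
grasp_force: 97.9
```

```bash
python3 - <<'E'
from workcell import *
from h import *
o=get_obs();print(o["ft_force"])
p,F=tcp_for_tip((-30,0,57.5),0);go(o,p,F)
E
```

```text
[-0.14082023  0.39354299 -0.80931569]
shift [-34.7   0.1  -0.5] turn [ 0.04 -0.12 -0.13]
```

apply_moves:
  rows:
    - {"x": -12,"y": 0,"z": -0.4,"ax": 0,"ay": 0,"az": 0,"gripper": 1}
    - {"x": -12,"y": 0,"z": 0,"ax": 0,"ay": 0,"az": 0,"gripper": 1}
    - {"x": -11,"y": 0,"z": 0,"ax": 0,"ay": 0,"az": 0,"gripper": 1}
    - {"x": 0,"y": 0,"z": 0,"ax": 0,"ay": 0,"az": 0,"gripper": 1}
    - {"x": 0,"y": 0,"z": 0,"ax": 0,"ay": 0,"az": 0,"gripper": 1}

```text
clock: 8.28
position: [0.4991, 0.0648, 0.0484]
ee_rot: [0.044, 0.999, 0.0, -0.001]
ft_force: [-0.6, 0.6, -1.3]
grip_width: 0.17
grasp_force: 97.9
```

```bash
python3 - <<'E'
from workcell import *
from h import *
o=get_obs();print(o["ft_force"])
p,F=tcp_for_tip((-30,0,57.5),0);go(o,p,F)
# plan: blade flat against the cover underside, tip at r from hinge, cover angle th
for th in(8,16,24,32,40):
    t=np.radians(th);r=100
    loc=(70-r*np.cos(t)+2*np.sin(t),0,62+r*np.sin(t)-2*np.cos(t))
    for pt in (th*.7,):
        p,F=tcp_for_tip(loc,pt);print(th,pt,p.round(3));go(o,p,F)
E
```

```text
[-0.64909231  0.58844654 -1.25380854]
shift [-0.7  0.1 -0.1] turn [ 0.02 -0.14 -0.1 ]
8 5.6 [0.502 0.065 0.056]
shift [-3.2  0.1 -7.8] turn [ 0.02 -5.74 -0.11]
16 11.2 [0.508 0.064 0.061]
shift [ -8.5   0.1 -12.8] turn [ 1.000e-02 -1.134e+01 -1.100e-01]
24 16.799999999999997 [0.516 0.063 0.066]
shift [-16.6   0.1 -17.7] turn [ 1.000e-02 -1.694e+01 -1.100e-01]
32 22.4 [0.526 0.063 0.07 ]
shift [-27.1   0.1 -22.1] turn [  0.   -22.54  -0.11]
40 28.0 [0.539 0.061 0.074]
shift [-40.1   0.2 -26. ] turn [ -0.   -28.14  -0.11]
```

apply_moves:
  rows:
    - {"x": 0,"y": 0,"z": 0,"ax": 0,"ay": -3,"az": 0,"gripper": 1}
    - {"x": 0,"y": 0,"z": 0,"ax": 0,"ay": -4,"az": 0,"gripper": 1}
    - {"x": 0,"y": 0,"z": 0,"ax": 0,"ay": -4,"az": 0,"gripper": 1}
    - {"x": 0,"y": 0,"z": 0,"ax": 0,"ay": -4,"az": 0,"gripper": 1}
    - {"x": 0,"y": 0,"z": 0,"ax": 0,"ay": 0,"az": 0,"gripper": 1}
  newtons: 110

```text
clock: 8.7
position: [0.496, 0.0645, 0.0473]
ee_rot: [0.042, 0.991, -0.006, 0.129]
ft_force: [0.4, -0.4, -1.1]
grip_width: 0.17
grasp_force: 107.9
```

```bash
python3 - <<'E'
from workcell import *
from h import *
o=get_obs();print(o["joint_pos"].round(2),o["ft_force"])
R0=R.from_quat(o["ee_rot"]).as_matrix();Fm=frame(MY,0)
tip=Fm.T@(o["position"]+R0@TIP-M)*1e3;print("tip local",tip,"pitch",np.degrees(np.arcsin(-R0[2,0])))
prev=None
for th in range(10,112,6):
    t=np.radians(th);r=100
    g=np.array([70-r*np.cos(t),0,62+r*np.sin(t)])
    d=(R0.T@Fm@(g-(tip if prev is None else prev))).round(1);print(th,d);prev=g
E
```

```text
[ 0.15  0.16 -0.45  2.17  0.29  0.6   0.97] [ 0.42385694 -0.35372156 -1.0851427 ]
tip local [-39.06439514  -0.64360987  79.31960391] pitch 14.884999558862486
10 [-10.2   0.6   2.7]
16 [-4.9 -0.  -9.3]
22 [-5.8 -0.  -8.7]
28 [-6.7 -0.  -8. ]
34 [-7.5 -0.  -7.3]
40 [-8.2 -0.  -6.5]
46 [-8.9 -0.  -5.6]
52 [-9.4 -0.  -4.6]
58 [-9.8 -0.  -3.6]
64 [-10.2  -0.   -2.6]
70 [-10.4  -0.   -1.5]
76 [-10.5  -0.   -0.4]
82 [-10.4  -0.    0.7]
88 [-10.3   0.    1.8]
94 [-10.1   0.    2.9]
100 [-9.7  0.   3.9]
106 [-9.3  0.   4.9]
```

```bash
python3 - <<'E'
from workcell import *
from h import *
o=get_obs()
s=camera("scene");d=camera("side")
a=cv2.resize(s["color"][175:290,270:370],(435,500),interpolation=cv2.INTER_CUBIC)
b=cv2.resize(d["color"][180:280,255:328],(365,500),interpolation=cv2.INTER_CUBIC)
cv2.imwrite("pics/p6.png",np.hstack([a,b])[:,:,::-1])
E
```

```text
(no output)
```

View pics/p6.png

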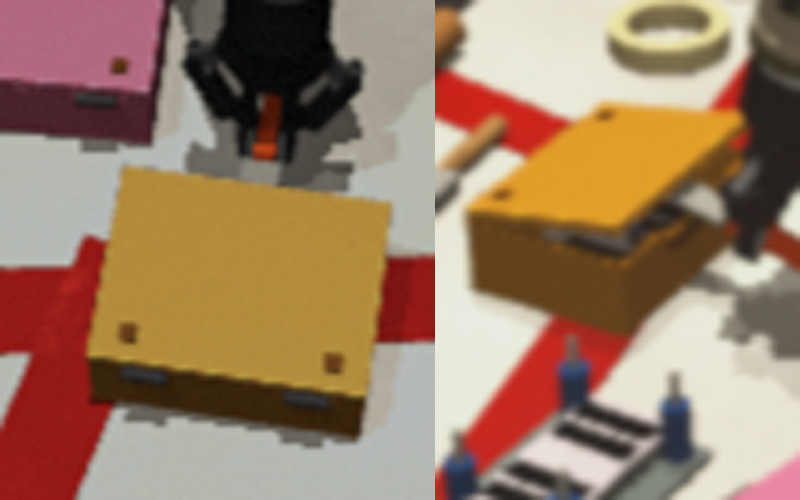

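The side view shows the cover ajar with the blade under it: the cover's front corner is near (745,115) and the blade near (700,200). Next I follow the arc to open it.

apply_moves:
  rows:
    - {"x": -5.4,"y": 0.5,"z": -10.2,"ax": 0,"ay": 0,"az": 0,"gripper": 1}
    - {"x": -6.4,"y": 0,"z": -9.6,"ax": 0,"ay": 0,"az": 0,"gripper": 1}
    - {"x": -7.4,"y": 0,"z": -8.8,"ax": 0,"ay": 0,"az": 0,"gripper": 1}
    - {"x": -8.2,"y": 0,"z": -8,"ax": 0,"ay": 0,"az": 0,"gripper": 1}
    - {"x": -9,"y": 0,"z": -7.2,"ax": 0,"ay": 0,"az": 0,"gripper": 1}

```text
clock: 9.22
position: [0.524, 0.0627, 0.1015]
ee_rot: [0.044, 0.991, -0.006, 0.129]
ft_force: [-2.0, -0.3, -4.0]
grip_width: 0.169
grasp_force: 107.6
```

apply_moves:
  rows:
    - {"x": -9.8,"y": 0,"z": -6.2,"ax": 0,"ay": 0,"az": 0,"gripper": 1}
    - {"x": -10.3,"y": 0,"z": -5.1,"ax": 0,"ay": 0,"az": 0,"gripper": 1}
    - {"x": -10.8,"y": 0,"z": -4,"ax": 0,"ay": 0,"az": 0,"gripper": 1}
    - {"x": -11.2,"y": 0,"z": -2.9,"ax": 0,"ay": 0,"az": 0,"gripper": 1}
    - {"x": -11.4,"y": 0,"z": -1.7,"ax": 0,"ay": 0,"az": 0,"gripper": 1}

```text
clock: 9.63
position: [0.5711, 0.0587, 0.1346]
ee_rot: [0.043, 0.991, -0.005, 0.13]
ft_force: [-2.0, -0.4, -4.7]
grip_width: 0.17
grasp_force: 107.7
```

```bash
cat >>h.py <<'E'
def tiploc(o):
    R0=R.from_quat(o["ee_rot"]).as_matrix();t=frame(MY,0).T@(o["position"]+R0@TIP-M)*1e3
    print("tip local",t.round(1),"pitch",np.degrees(np.arcsin(-R0[2,0])).round(1),"ang",np.degrees(np.arctan2(t[2]-62,70-t[0])).round(1),o["ft_force"].round(1))
E
python3 - <<'E'
from workcell import *
from h import *
o=get_obs();print(o["joint_pos"].round(2));tiploc(o)
E
```

```text
[ 0.18  0.17 -0.44  1.93  0.22  0.81  1.11]
tip local [ 36.2  -0.2 166.7] pitch 14.9 ang 72.1 [-2.  -0.4 -4.7]
```

apply_moves:
  rows:
    - {"x": -11.5,"y": 0,"z": -0.4,"ax": 0,"ay": 0,"az": 0,"gripper": 1}
    - {"x": -11.4,"y": 0,"z": 0.8,"ax": 0,"ay": 0,"az": 0,"gripper": 1}
    - {"x": -11.3,"y": 0,"z": 2,"ax": 0,"ay": 0,"az": 0,"gripper": 1}
    - {"x": -11.1,"y": 0,"z": 3.2,"ax": 0,"ay": 0,"az": 0,"gripper": 1}
    - {"x": -10.7,"y": 0,"z": 4.3,"ax": 0,"ay": 0,"az": 0,"gripper": 1}

```text
clock: 10.05
position: [0.628, 0.0537, 0.1395]
ee_rot: [0.043, 0.99, -0.005, 0.13]
ft_force: [-3.2, 0.7, -1.7]
grip_width: 0.169
grasp_force: 107.9
```

apply_moves:
  rows:
    - {"x": -5,"y": 0,"z": 2,"ax": 0,"ay": 0,"az": 0,"gripper": 1}
    - {"x": 0,"y": 0,"z": 0,"ax": 0,"ay": 0,"az": 0,"gripper": 1}
    - {"x": 0,"y": 0,"z": 0,"ax": 0,"ay": 0,"az": 0,"gripper": 1}

```text
clock: 10.3
position: [0.6323, 0.0537, 0.1383]
ee_rot: [0.043, 0.991, -0.005, 0.13]
ft_force: [-0.0, 0.2, -1.6]
grip_width: 0.166
grasp_force: 108.1
```

```bash
python3 - <<'E'
from workcell import *
from h import *
o=get_obs();print(o["joint_pos"].round(2));tiploc(o)
s=camera("scene");d=camera("side");np.savez("scene7.npz",**s);np.savez("side7.npz",**d)
E
```

```text
[ 0.17  0.3  -0.42  1.78  0.26  0.85  1.11]
tip local [9.770e+01 1.000e-01 1.705e+02] pitch 15.0 ang 104.3 [-0.   0.2 -1.6]
```

apply_moves:
  rows:
    - {"x": 32,"y": 0,"z": -10,"ax": 0,"ay": 0,"az": 0,"gripper": 1}
    - {"x": 32,"y": 0,"z": -18,"ax": 0,"ay": 0,"az": 0,"gripper": 1}
    - {"x": 32,"y": 0,"z": -18,"ax": 0,"ay": 0,"az": 0,"gripper": 1}
    - {"x": 32,"y": 0,"z": -18,"ax": 0,"ay": 0,"az": 0,"gripper": 1}
    - {"x": 0,"y": -38,"z": 0,"ax": 0,"ay": -2,"az": 0,"gripper": 1}

```text
clock: 10.82
position: [0.4861, 0.0345, 0.1686]
ee_rot: [0.038, 0.988, -0.005, 0.148]
ft_force: [2.9, -0.2, -0.4]
grip_width: 0.173
grasp_force: 108.1
```

apply_moves:
  rows:
    - {"x": 0,"y": -38,"z": 0,"ax": 0,"ay": -2,"az": 0,"gripper": 1}
    - {"x": 0,"y": -38,"z": 0,"ax": 0,"ay": -2,"az": 0,"gripper": 1}
    - {"x": 0,"y": -38,"z": 0,"ax": 0,"ay": -2,"az": 0,"gripper": 1}
    - {"x": 0,"y": -38,"z": 0,"ax": 0,"ay": -2,"az": 0,"gripper": 1}
    - {"x": 0,"y": -38,"z": 0,"ax": 0,"ay": -2,"az": 0,"gripper": 1}

```text
clock: 11.23
position: [0.4715, -0.1632, 0.1675]
ee_rot: [0.042, 0.971, -0.011, 0.234]
ft_force: [1.8, 0.2, -1.3]
grip_width: 0.171
grasp_force: 108.1
```

apply_moves:
  rows:
    - {"x": 0,"y": -38,"z": 0,"ax": 0,"ay": -1,"az": 0,"gripper": 1}
    - {"x": 0,"y": -38,"z": 0,"ax": 0,"ay": 0,"az": 0,"gripper": 1}
    - {"x": 0,"y": -38,"z": 0,"ax": 0,"ay": 0,"az": 0,"gripper": 1}
    - {"x": 0,"y": -38,"z": 0,"ax": 0,"ay": 0,"az": 0,"gripper": 1}
    - {"x": 0,"y": 0,"z": 0,"ax": 0,"ay": 0,"az": 0,"gripper": 1}

```text
clock: 11.65
position: [0.4572, -0.3202, 0.1677]
ee_rot: [0.046, 0.969, -0.013, 0.242]
ft_force: [0.0, 0.4, -0.2]
grip_width: 0.167
grasp_force: 108.2
```

apply_moves:
  rows:
    - {"x": 0,"y": 0,"z": 0,"ax": 0,"ay": 0,"az": 0,"gripper": 1}
    - {"x": 0,"y": 0,"z": 0,"ax": 0,"ay": 0,"az": 0,"gripper": 1}

```text
clock: 11.82
position: [0.4588, -0.3122, 0.1665]
ee_rot: [0.042, 0.97, -0.01, 0.241]
ft_force: [-0.1, 0.1, -0.8]
grip_width: 0.171
grasp_force: 108.2
```

```bash
cat >>h.py <<'E'
def toward_grasp(o,back):
    g=np.load("grasp.npz");Rg=R.from_quat(g["q"]).as_matrix();go(o,g["p"]+Rg@[0,0,-back/1e3],Rg)
E
python3 - <<'E'
from workcell import *
from h import *
o=get_obs();print(o["joint_pos"].round(2),o["joint_velocities"].round(2));toward_grasp(o,60)
E
```

```text
[ 0.47 -0.01  0.2   2.11 -0.42  0.67  2.44] [-0.01 -0.01 -0.02  0.01  0.   -0.   -0.  ]
shift [-29.6 -12.8  77.9] turn [-0.71 -0.1  -1.4 ]
```

apply_moves:
  rows:
    - {"x": -10,"y": -4,"z": 20,"ax": -0.7,"ay": 0,"az": -1.4,"gripper": 1}
    - {"x": -10,"y": -4,"z": 20,"ax": 0,"ay": 0,"az": 0,"gripper": 1}
    - {"x": -10,"y": -4,"z": 20,"ax": 0,"ay": 0,"az": 0,"gripper": 1}
    - {"x": 0,"y": 0,"z": 12,"ax": 0,"ay": 0,"az": 0,"gripper": 1}
    - {"x": 0,"y": 0,"z": 0,"ax": 0,"ay": 0,"az": 0,"gripper": 1}

```text
clock: 12.23
position: [0.5184, -0.3261, 0.1144]
ee_rot: [0.028, 0.97, -0.006, 0.24]
ft_force: [-1.7, 1.4, -2.0]
grip_width: 0.167
grasp_force: 108.2
```

apply_moves:
  rows:
    - {"x": 0,"y": 0,"z": 0,"ax": 0,"ay": 0,"az": 0,"gripper": 1}
    - {"x": 0,"y": 0,"z": 0,"ax": 0,"ay": 0,"az": 0,"gripper": 1}

```text
clock: 12.4
position: [0.5175, -0.3285, 0.1174]
ee_rot: [0.029, 0.97, -0.007, 0.241]
ft_force: [-0.5, -0.4, -0.7]
grip_width: 0.171
grasp_force: 108.2
```

```bash
python3 - <<'E'
from workcell import *
from h import *
o=get_obs();print(o["joint_pos"].round(2),o["joint_velocities"].round(2));toward_grasp(o,25)
E
```

```text
[ 0.46  0.19  0.18  2.02 -0.54  0.59  2.54] [ 0.   -0.01  0.01 -0.01 -0.   -0.    0.  ]
shift [ 0.4 -1.7 41.5] turn [-0.03 -0.09 -0.  ]
```

apply_moves:
  rows:
    - {"x": 0.4,"y": -1.5,"z": 15,"ax": 0,"ay": -0.1,"az": 0,"gripper": 1}
    - {"x": 0,"y": 0,"z": 15,"ax": 0,"ay": 0,"az": 0,"gripper": 1}
    - {"x": 0,"y": 0,"z": 11,"ax": 0,"ay": 0,"az": 0,"gripper": 1}
    - {"x": 0,"y": 0,"z": 0,"ax": 0,"ay": 0,"az": 0,"gripper": 1}
    - {"x": 0,"y": 0,"z": 0,"ax": 0,"ay": 0,"az": 0,"gripper": 1}

```text
clock: 12.82
position: [0.5362, -0.3316, 0.081]
ee_rot: [0.029, 0.97, -0.007, 0.242]
ft_force: [-0.6, -0.4, -1.9]
grip_width: 0.166
grasp_force: 108.2
```

```bash
python3 - <<'E'
from workcell import *
from h import *
o=get_obs();print(o["joint_pos"].round(3),o["ft_force"]);toward_grasp(o,0)
E
```

```text
[ 0.531  0.274  0.089  2.    -0.578  0.514  2.58 ] [-0.62180186 -0.36459322 -1.92657409]
shift [ 0.   0.3 25.4] turn [-0.04  0.   -0.03]
```

apply_moves:
  rows:
    - {"x": 0,"y": 0.3,"z": 0,"ax": 0,"ay": 0,"az": 1.5,"gripper": 1}
    - {"x": 0,"y": 0,"z": 8,"ax": 0,"ay": 0,"az": 0,"gripper": 1}
    - {"x": 0,"y": 0,"z": 8,"ax": 0,"ay": 0,"az": 0,"gripper": 1}
    - {"x": 0,"y": 0,"z": 6,"ax": 0,"ay": 0,"az": 0,"gripper": 1}
    - {"x": 0,"y": 0,"z": 0,"ax": 0,"ay": 0,"az": 0,"gripper": 1}

```text
clock: 13.23
position: [0.5471, -0.3311, 0.0594]
ee_rot: [0.041, 0.97, -0.004, 0.241]
ft_force: [-0.4, 0.2, -1.4]
grip_width: 0.162
grasp_force: 108.2
```

```bash
python3 - <<'E'
from workcell import *
from h import *
o=get_obs();print(o["joint_pos"].round(3),o["ft_force"]);toward_grasp(o,0)
E
```

```text
[ 0.554  0.325  0.049  1.988 -0.594  0.474  2.568] [-0.44954057  0.15736453 -1.42694803]
shift [-0.6 -0.9  1.3] turn [ 0.04 -0.09 -1.49]
```

Almost seated; lower the last bit until contact, then release.

apply_moves:
  rows:
    - {"x": -0.3,"y": -0.9,"z": 1.3,"ax": 0,"ay": 0,"az": 0,"gripper": 1}
    - {"x": 0,"y": 0,"z": 0,"ax": 0,"ay": 0,"az": -0.5,"gripper": 1}
    - {"x": 0,"y": 0,"z": 0,"ax": 0,"ay": 0,"az": 0,"gripper": 1}
  newtons: 40

```text
clock: 13.48
position: [0.5478, -0.333, 0.06]
ee_rot: [0.037, 0.97, -0.006, 0.242]
ft_force: [-0.4, 0.8, -1.0]
grip_width: 0.168
grasp_force: 108.2
```

apply_moves:
  rows:
    - {"x": 0,"y": 0,"z": 0,"ax": 0,"ay": 0,"az": 0,"gripper": 0.6}
    - {"x": 0,"y": 0,"z": 0,"ax": 0,"ay": 0,"az": 0,"gripper": 0}
    - {"x": 0,"y": 0,"z": 0,"ax": 0,"ay": 0,"az": 0,"gripper": 0}
    - {"x": 0,"y": 0,"z": 0,"ax": 0,"ay": 0,"az": 0,"gripper": 0}
    - {"x": 0,"y": 0,"z": 0,"ax": 0,"ay": 0,"az": 0,"gripper": 0}

```text
clock: 13.9
position: [0.548, -0.3328, 0.0601]
ee_rot: [0.037, 0.97, -0.005, 0.242]
ft_force: [-1.1, 0.7, -0.0]
grip_width: 0.867
grasp_force: 0.0
```

apply_moves:
  rows:
    - {"x": 0,"y": 0,"z": -25,"ax": 0,"ay": 0,"az": 1,"gripper": 0}
    - {"x": 0,"y": 0,"z": -35,"ax": 0,"ay": 0,"az": 1,"gripper": 0}
    - {"x": 0,"y": 0,"z": -35,"ax": 0,"ay": 2,"az": 0,"gripper": 0}
    - {"x": 0,"y": 0,"z": -35,"ax": 0,"ay": 5,"az": 0,"gripper": 0}
    - {"x": 0,"y": 0,"z": -25,"ax": 0,"ay": 7,"az": 0,"gripper": 0}

```text
clock: 14.32
position: [0.4753, -0.3309, 0.2017]
ee_rot: [0.057, 0.991, 0.004, 0.121]
ft_force: [2.7, 0.4, -0.7]
grip_width: 0.999
grasp_force: 0.0
```

apply_moves:
  rows:
    - {"x": 0,"y": 0,"z": 0,"ax": 0,"ay": 7,"az": 0,"gripper": 0}
    - {"x": 0,"y": 0,"z": 0,"ax": 0,"ay": 7,"az": 0,"gripper": 0}
    - {"x": 0,"y": 0,"z": 0,"ax": 0,"ay": 0,"az": 0,"gripper": 0}

```text
clock: 14.57
position: [0.482, -0.327, 0.1981]
ee_rot: [0.051, 0.999, 0.012, -0.003]
ft_force: [0.3, 1.6, -0.7]
grip_width: 0.997
grasp_force: 0.0
```

```bash
cat > look.py <<'E'
from workcell import *
from h import *
import sys
o=get_obs();print(o["clock"],o["position"],o["joint_pos"].round(2))
w=camera("wrist");np.savez(sys.argv[1]+".npz",**w)
hsv=cv2.cvtColor(w["color"],cv2.COLOR_RGB2HSV)
rng=dict(orange=((2,180,60),(12,255,255)),blue=((100,120,30),(125,255,255)))
for k in sys.argv[2:]:
    n,l,st,c=cv2.connectedComponentsWithStats(cv2.inRange(hsv,*map(np.array,rng[k])))
    for i in range(1,n):
        if st[i,4]>60: print(k,st[i],c[i].round(1),cv2.minAreaRect(np.argwhere(l==i)[:,::-1].astype(np.float32)))
E
python3 look.py wrist8 orange; python3 - <<'E'
from h import *
w0=dict(np.load("wrist2.npz"));w=dict(np.load("wrist8.npz"))
F=frame(-3.5,28);O=np.array([.5225,-.3307,.055])
print(proj(w,[O+F@np.array(q)/1e3 for q in((-50,0,10),(50,0,10),(115,0,1.5))]))
E
```

```text
14.5667 [ 0.48199083 -0.32695205  0.19813385] [ 0.41  0.28  0.15  1.63 -0.06  1.25  2.04]
orange [ 309  168   20  114 2069] [318.3 225.5] ((318.4501647949219, 224.50917053222656), (113.21760559082031, 18.680740356445312), 89.04515838623047)
orange [574 212  20  87 154] [582.7 254.4] ((580.2735595703125, 254.31173706054688), (7.497945308685303, 88.07151794433594), 12.04257583618164)
[[315.86866369 169.86498024]
 [320.97650605 285.37265324]
 [324.66556612 368.26968601]]
```

```bash
python3 - <<'E'
from workcell import *
from h import *
o=get_obs();go(o,(.595,.056,.25),frame(-4.9,0)@T)
E
```

```text
shift [-73.9 394.4 -42.8] turn [ 1.42 -0.12 -0.97]
```

apply_moves:
  rows:
    - {"x": 0,"y": 20,"z": -20,"ax": 0,"ay": 0,"az": 0,"gripper": 0}
    - {"x": -7.4,"y": 37.4,"z": -10,"ax": 0,"ay": 0,"az": 0,"gripper": 0}
    - {"x": -7.4,"y": 37.4,"z": -10,"ax": 0,"ay": 0,"az": 0,"gripper": 0}
    - {"x": -7.4,"y": 37.4,"z": 0,"ax": 0,"ay": 0,"az": 0,"gripper": 0}
    - {"x": -7.4,"y": 37.4,"z": 0,"ax": 0,"ay": 0,"az": 0,"gripper": 0}

```text
clock: 15.03
position: [0.5263, -0.1633, 0.2435]
ee_rot: [0.054, 0.998, 0.012, 0.002]
ft_force: [0.9, -0.7, -2.0]
grip_width: 1.002
grasp_force: 0.0
```

apply_moves:
  rows:
    - {"x": -7.4,"y": 37.4,"z": 0,"ax": 0,"ay": 0,"az": 0,"gripper": 0}
    - {"x": -7.4,"y": 37.4,"z": 0,"ax": 0,"ay": 0,"az": 0,"gripper": 0}
    - {"x": -7.4,"y": 37.4,"z": 0,"ax": 0,"ay": 0,"az": 0,"gripper": 0}
    - {"x": -7.4,"y": 37.4,"z": 0,"ax": 0,"ay": 0,"az": 0,"gripper": 0}
    - {"x": -7.4,"y": 37.4,"z": 0,"ax": 0,"ay": 0,"az": 0,"gripper": 0}

```text
clock: 15.45
position: [0.5828, 0.0188, 0.2473]
ee_rot: [0.054, 0.998, 0.013, 0.002]
ft_force: [0.6, -0.5, 0.1]
grip_width: 1.0
grasp_force: 0.0
```

apply_moves:
  rows:
    - {"x": -7.4,"y": 37.4,"z": 0,"ax": 1.4,"ay": 0,"az": -1,"gripper": 0}
    - {"x": 0,"y": 0,"z": 0,"ax": 0,"ay": 0,"az": 0,"gripper": 0}
    - {"x": 0,"y": 0,"z": 0,"ax": 0,"ay": 0,"az": 0,"gripper": 0}
    - {"x": 0,"y": 0,"z": 0,"ax": 0,"ay": 0,"az": 0,"gripper": 0}

```text
clock: 15.78
position: [0.5939, 0.0531, 0.2478]
ee_rot: [0.045, 0.999, -0.0, 0.0]
ft_force: [0.1, 0.1, 1.0]
grip_width: 1.0
grasp_force: 0.0
```

```bash
python3 look.py wrist9 blue; python3 - <<'E'
from workcell import *
from h import *
w=dict(np.load("wrist9.npz"));cv2.imwrite("pics/w9.png",w["color"][:,:,::-1])
Fm=frame(MY,0)
print("pred bar",proj(w,[M+Fm@np.array(q)/1e3 for q in((-22,-6,46),(22,-6,46),(22,6,46),(-22,6,46))]).round(1).tolist())
s=camera("scene");d=camera("side");np.savez("side9.npz",**d);np.savez("scene9.npz",**s)
E
```

```text
15.7833 [0.5939259  0.05310148 0.24782743] [-0.07  0.27 -0.11  1.53  0.03  1.34  1.29]
blue [519   0  50  22 651] [540.2   7.8] ((543.0015869140625, 6.381974220275879), (19.754642486572266, 51.59111022949219), 76.75948333740234)
blue [503  83  45  25 741] [524.1  95.9] ((525.0, 95.0), (44.0, 24.0), 0.0)
blue [618  94  22  18 344] [629.  103.3] ((628.5, 102.5), (17.0, 21.0), 90.0)
blue [316 171  11  43 446] [321.  192.5] ((321.0, 192.0), (42.0, 10.0), 90.0)
pred bar [[319.7, 171.5], [319.9, 211.8], [331.1, 211.7], [331.3, 171.5]]
```

View pics/w9.png

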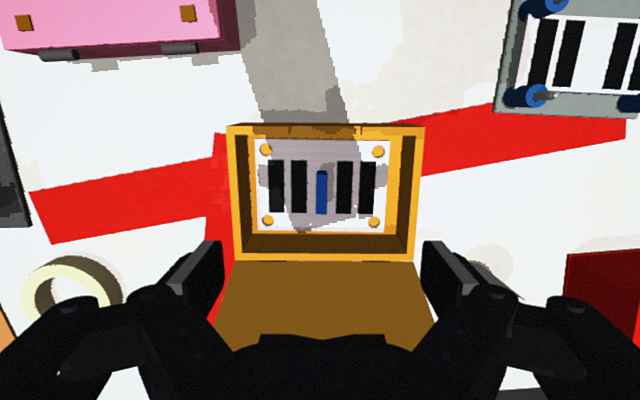

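The open mould shows the tray with its blue bar at (321,192) and holes at (265,149), (378,151), (374,222) and (267,220). The cover stands open at the bottom of the view.

```bash
python3 - <<'E'
from workcell import *
from h import *
w=dict(np.load("wrist9.npz"))
bar=plane(w,(321,192),.046);print("bar top",bar)
H=[plane(w,p,.014) for p in((265.5,149.5),(378.5,151.5),(374,222),(267.5,220.5))];H=np.array(H);print(H,H.mean(0))
e1=H[1]-H[0];e2=H[2]-H[3];f1=H[3]-H[0];f2=H[2]-H[1]
print([np.linalg.norm(v) for v in(e1,e2,f1,f2)],[np.degrees(np.arctan2(-v[0],v[1])) for v in(e1,e2)],[np.degrees(np.arctan2(v[1],v[0])) for v in(f1,f2)])
g=cv2.cvtColor(w["color"],cv2.COLOR_RGB2HSV);m=cv2.inRange(g,np.array((100,120,30)),np.array((125,255,255)));m[:150]=0;m[240:]=0
for v in range(172,214,6): print(v,np.flatnonzero(m[v])[[0,-1]],end=' ')
print();o=get_obs();go(o,(bar[0],bar[1],.033),frame(-4.9,0)@T)
# hinge/cover check: cover top edge corners rows
E
```

```text
bar top [0.61963412 0.0497691  0.046     ]
[[ 0.57388024 -0.00844841  0.014     ]
 [ 0.58729751  0.11713661  0.014     ]
 [ 0.670681    0.10816118  0.014     ]
 [ 0.6576359  -0.01732537  0.014     ]] [0.62237366 0.049881   0.014     ]
[np.float64(0.12629972725734404), np.float64(0.12616278654219124), np.float64(0.08422476984586491), np.float64(0.08386515615818979)] [np.float64(-6.0982434135179435), np.float64(-5.934929216056778)] [np.float64(-6.049986967920078), np.float64(-6.143686632099907)]
172 [317 325] 178 [317 326] 184 [317 326] 190 [316 326] 196 [316 326] 202 [316 326] 208 [316 325] 
shift [-2.550e+01  2.000e-01  2.152e+02] turn [-0.03  0.02 -0.35]
```

apply_moves:
  rows:
    - {"x": -13,"y": 0,"z": 20,"ax": 0,"ay": 0,"az": 0.8,"gripper": 0}
    - {"x": -13,"y": 0,"z": 38,"ax": 0,"ay": 0,"az": 0,"gripper": 0}
    - {"x": 0,"y": 0,"z": 38,"ax": 0,"ay": 0,"az": 0,"gripper": 0}
    - {"x": 0,"y": 0,"z": 38,"ax": 0,"ay": 0,"az": 0,"gripper": 0}
    - {"x": 0,"y": 0,"z": 30,"ax": 0,"ay": 0,"az": 0,"gripper": 0}

```text
clock: 16.35
position: [0.6191, 0.0497, 0.0812]
ee_rot: [0.052, 0.999, -0.0, -0.001]
ft_force: [-0.3, 0.7, -0.7]
grip_width: 0.997
grasp_force: 0.0
```

apply_moves:
  rows:
    - {"x": 0,"y": 0,"z": 0,"ax": 0,"ay": 0,"az": 0,"gripper": 0}
    - {"x": 0,"y": 0,"z": 0,"ax": 0,"ay": 0,"az": 0,"gripper": 0}
    - {"x": 0,"y": 0,"z": 0,"ax": 0,"ay": 0,"az": 0,"gripper": 0}

```text
clock: 16.6
position: [0.6214, 0.0509, 0.0865]
ee_rot: [0.052, 0.999, 0.0, 0.001]
ft_force: [0.8, -0.7, 0.1]
grip_width: 0.999
grasp_force: 0.0
```

```bash
python3 - <<'E'
from workcell import *
from h import *
o=get_obs();print(o["position"],o["joint_pos"].round(2));go(o,(.621,.0499,.033),frame(-6,0)@T)
E
```

```text
[0.62142535 0.05091792 0.08648432] [-0.07  0.45 -0.11  1.63  0.05  1.05  1.27]
shift [ 0.5 -1.1 53.5] turn [0.02 0.15 0.05]
```

apply_moves:
  rows:
    - {"x": 0.4,"y": -1.1,"z": 20,"ax": 0,"ay": 0.1,"az": 0,"gripper": 0}
    - {"x": 0,"y": 0,"z": 20,"ax": 0,"ay": 0,"az": 0,"gripper": 0}
    - {"x": 0,"y": 0,"z": 10,"ax": 0,"ay": 0,"az": 0,"gripper": 0}
    - {"x": 0,"y": 0,"z": 0,"ax": 0,"ay": 0,"az": 0,"gripper": 0}
    - {"x": 0,"y": 0,"z": 0,"ax": 0,"ay": 0,"az": 0,"gripper": 0}

```text
clock: 17.02
position: [0.6204, 0.0505, 0.0356]
ee_rot: [0.051, 0.999, 0.0, -0.0]
ft_force: [-0.2, 0.9, 0.7]
grip_width: 0.999
grasp_force: 0.0
```

```bash
python3 - <<'E'
from workcell import *
from h import *
o=get_obs();print(o["position"],o["ft_force"]);go(o,(.621,.0499,.033),frame(-6,0)@T)
E
```

```text
[0.62039279 0.0504662  0.03562792] [-0.21109334  0.90218113  0.67532637]
shift [-0.7 -0.5  2.6] turn [ 0.   -0.02  0.11]
```

apply_moves:
  rows:
    - {"x": -0.5,"y": -0.4,"z": 2,"ax": 0,"ay": 0,"az": 0.1,"gripper": 0}
    - {"x": 0,"y": 0,"z": 0,"ax": 0,"ay": 0,"az": 0,"gripper": 1}
    - {"x": 0,"y": 0,"z": 0,"ax": 0,"ay": 0,"az": 0,"gripper": 1}
    - {"x": 0,"y": 0,"z": 0,"ax": 0,"ay": 0,"az": 0,"gripper": 1}
    - {"x": 0,"y": 0,"z": 0,"ax": 0,"ay": 0,"az": 0,"gripper": 1}
  newtons: 60

```text
clock: 17.43
position: [0.6202, 0.05, 0.0325]
ee_rot: [0.052, 0.999, -0.0, -0.001]
ft_force: [0.1, -0.0, -0.9]
grip_width: 0.451
grasp_force: 0.0
```

apply_moves:
  rows:
    - {"x": 0,"y": 0,"z": 0,"ax": 0,"ay": 0,"az": 0,"gripper": 1}
    - {"x": 0,"y": 0,"z": 0,"ax": 0,"ay": 0,"az": 0,"gripper": 1}
    - {"x": 0,"y": 0,"z": 0,"ax": 0,"ay": 0,"az": 0,"gripper": 1}
    - {"x": 0,"y": 0,"z": 0,"ax": 0,"ay": 0,"az": 0,"gripper": 1}

```text
clock: 17.77
position: [0.6202, 0.0499, 0.0323]
ee_rot: [0.052, 0.999, -0.0, -0.001]
ft_force: [-0.7, -0.5, 3.1]
grip_width: 0.125
grasp_force: 59.2
```

```bash
python3 - <<'E'
from workcell import *
from h import *
o=get_obs();print(o["position"],o["ft_force"]);go(o,(.621,.0499,.033),frame(-6,0)@T)
np.savez("tgrasp.npz",p=o["position"],q=o["ee_rot"])
E
```

```text
[0.62016547 0.0499245  0.0322775 ] [-0.71640724 -0.52846637  3.05492147]
shift [-0.8  0.1 -0.7] turn [-0.02 -0.1   0.01]
```

apply_moves:
  rows:
    - {"x": 0,"y": 0,"z": -8,"ax": 0,"ay": 0,"az": 0,"gripper": 1}
    - {"x": 0,"y": 0,"z": -15,"ax": 0,"ay": 0,"az": 0,"gripper": 1}
    - {"x": 0,"y": 0,"z": -25,"ax": 0,"ay": 0,"az": 0,"gripper": 1}
    - {"x": 1,"y": 0,"z": -30,"ax": 0,"ay": 0,"az": 0,"gripper": 1}
    - {"x": 2,"y": 0,"z": -30,"ax": 0,"ay": 0,"az": 0,"gripper": 1}
  newtons: 80

```text
clock: 18.18
position: [0.6164, 0.0502, 0.1407]
ee_rot: [0.052, 0.999, -0.0, -0.002]
ft_force: [1.5, 0.6, -2.8]
grip_width: 0.125
grasp_force: 77.9
```

apply_moves:
  rows:
    - {"x": 20,"y": 4,"z": -30,"ax": 0,"ay": 0,"az": 0,"gripper": 1}
    - {"x": 25,"y": 5,"z": -30,"ax": 0,"ay": 0,"az": 0,"gripper": 1}
    - {"x": 25,"y": 5,"z": -30,"ax": 0,"ay": 0,"az": 0,"gripper": 1}
    - {"x": 25,"y": 5,"z": -30,"ax": 0,"ay": 0,"az": 0,"gripper": 1}
    - {"x": 25,"y": 0,"z": -20,"ax": 0,"ay": 0,"az": 0,"gripper": 1}

```text
clock: 18.6
position: [0.499, 0.0831, 0.2832]
ee_rot: [0.051, 0.999, 0.0, 0.0]
ft_force: [0.7, -0.4, -1.5]
grip_width: 0.121
grasp_force: 78.1
```

apply_moves:
  rows:
    - {"x": 0,"y": 0,"z": 0,"ax": 0,"ay": 0,"az": 0,"gripper": 1}
    - {"x": 0,"y": 0,"z": 0,"ax": 0,"ay": 0,"az": 0,"gripper": 1}
    - {"x": 0,"y": 0,"z": 0,"ax": 0,"ay": 0,"az": 0,"gripper": 1}

```text
clock: 18.85
position: [0.5, 0.0814, 0.2799]
ee_rot: [0.052, 0.999, -0.0, -0.001]
ft_force: [-0.3, 0.1, -3.1]
grip_width: 0.124
grasp_force: 78.1
```

```bash
python3 look.py wrist10 blue; cat > fit.py <<'E'
from h import *
from scipy.optimize import minimize
def mask(c):
    g=cv2.cvtColor(c["color"],cv2.COLOR_RGB2HSV);return cv2.inRange(g,np.array((100,110,25)),np.array((128,255,255)))
def model(c,p,k=4):
    m=np.zeros((400*k,640*k),np.uint8);a=np.radians(np.arange(0,360,15))
    for sx in(-42,42):
        for sy in(-63,63):
            P=[[sx+11*np.cos(t),sy+11*np.sin(t),z] for t in a for z in(8,50)]
            W=np.array([p[0],p[1],0])+np.array(P)@frame(p[2],0).T/1e3
            h=cv2.convexHull(((proj(c,W)+.5)*k).astype(np.float32).round().astype(np.int32));cv2.fillConvexPoly(m,h,255)
    return cv2.resize(m,(640,400),interpolation=cv2.INTER_AREA)/255.
def cost(p,cs):
    t=0
    for c,mk,roi in cs:
        m=model(c,p);d=np.abs(m-mk/255.)[roi];t+=d.sum()/max(1,mk[roi].sum()/255)
    return t
p0=[.507,.338,-7.5]
sets={}
for n in("wrist10","scene9","side9"):
    c=dict(np.load(n+".npz"));mk=mask(c);u=proj(c,[[.507+a,.338+b,.03] for a in(-.085,.085) for b in(-.1,.1)])
    x0,y0=np.maximum(u.min(0),0).astype(int);x1,y1=u.max(0).astype(int);sets[n]=(c,mk,(slice(y0,y1),slice(x0,x1)));print(n,x0,y0,x1,y1,mk[sets[n][2]].sum()/255)
for ns in(["wrist10"],["scene9"],["side9"],list(sets)):
    r=minimize(cost,p0,args=([sets[n] for n in ns],),method="Nelder-Mead",options=dict(initial_simplex=[p0,[.52,.338,-7.5],[.507,.35,-7.5],[.507,.338,-5]],maxiter=120))
    print(ns,r.x.round(4),r.fun)
E
python3 fit.py
```

```text
18.85 [0.50000179 0.08139675 0.27989139] [-0.11  0.06 -0.15  1.7   0.01  1.38  1.21]
blue [474  96  36  22 526] [490.8 105.5] ((491.5, 106.5), (21.0, 35.0), 90.0)
blue [579 100  49  20 695] [602.2 108.5] ((603.0, 109.5), (19.0, 48.0), 90.0)
blue [482 172  16  20 160] [487.9 180.9] ((489.1470947265625, 182.41177368164062), (15.037208557128906, 18.19017219543457), 14.03624439239502)
blue [563 172  45  23 559] [585.  182.4] ((584.9000244140625, 181.29998779296875), (43.63943099975586, 18.34120750427246), 18.434947967529297)
blue [ 307  214   31  110 3087] [322.  267.9] ((322.0, 268.5), (109.0, 30.0), 90.0)
wrist10 455 56 641 220 1982.0
scene9 383 195 450 244 181.0
side9 242 251 317 296 45.0
['wrist10'] [ 0.5077  0.3343 -7.5929] 0.5423497754298491
['scene9'] [ 0.507   0.3344 -7.0386] 0.9338533203336583
['side9'] [ 0.5371  0.2857 -7.1106] 5.8801742919389985
['wrist10', 'scene9', 'side9'] [ 0.5078  0.3337 -7.9198] 8.856601269536785
```

```bash
python3 - <<'E'
from h import *
w=dict(np.load("wrist10.npz"));im=w["color"].astype(int)
P=np.array([.5,.0814,.2799]);Rt=R.from_quat([.052,.999,0,-.001]).as_matrix()
tray=lambda l:P+Rt@(np.array([-1.3,0,24.3])+np.array(l)*[-1,1,-1])/1e3
for n,l in dict(barTopRear=(-22,0,38),barBotRear=(-22,0,22),edgeTop=(-54,0,6),hole1=(-42,-63,6),hole2=(-42,63,6),h1b=(-42,-63,0),h2b=(-42,63,0),c1=(-54,-75,6),c2=(-54,75,6)).items(): print(n,proj(w,[tray(l)])[0].round(1))
for u in(300,322,345): print(u,[tuple(im[v,u]) for v in range(128,150,2)])
print("bar",[(v,tuple(im[v,322])) for v in range(206,236,2)])
for u0 in(189,455): print(u0,"row",[(u,im[166,u].sum()//3) for u in range(u0-30,u0+31,3)],"col",[(v,im[v,u0].sum()//3) for v in range(140,196,3)])
E
```

```text
barTopRear [321.9 223.8]
barBotRear [321.9 210.5]
edgeTop [322.  132.1]
hole1 [185.6 158.3]
hole2 [458.4 158.4]
h1b [190.6 156.3]
h2b [453.4 156.3]
c1 [156.2 132.1]
c2 [487.8 132.1]
300 [(np.int64(176), np.int64(172), np.int64(164)), (np.int64(177), np.int64(173), np.int64(165)), (np.int64(177), np.int64(174), np.int64(164)), (np.int64(108), np.int64(106), np.int64(106)), (np.int64(161), np.int64(151), np.int64(153)), (np.int64(162), np.int64(153), np.int64(156)), (np.int64(168), np.int64(159), np.int64(161)), (np.int64(170), np.int64(160), np.int64(164)), (np.int64(169), np.int64(160), np.int64(162)), (np.int64(167), np.int64(157), np.int64(160)), (np.int64(171), np.int64(159), np.int64(164))]
322 [(np.int64(131), np.int64(131), np.int64(122)), (np.int64(132), np.int64(131), np.int64(121)), (np.int64(131), np.int64(131), np.int64(124)), (np.int64(103), np.int64(97), np.int64(99)), (np.int64(164), np.int64(151), np.int64(158)), (np.int64(165), np.int64(156), np.int64(159)), (np.int64(167), np.int64(158), np.int64(161)), (np.int64(169), np.int64(160), np.int64(161)), (np.int64(168), n
[... 2485 characters left out ...]
, np.int64(242)), (452, np.int64(243)), (455, np.int64(249)), (458, np.int64(39)), (461, np.int64(166)), (464, np.int64(156)), (467, np.int64(71)), (470, np.int64(86)), (473, np.int64(149)), (476, np.int64(230)), (479, np.int64(230)), (482, np.int64(234)), (485, np.int64(22))] col [(140, np.int64(232)), (143, np.int64(236)), (146, np.int64(227)), (149, np.int64(243)), (152, np.int64(243)), (155, np.int64(242)), (158, np.int64(242)), (161, np.int64(244)), (164, np.int64(248)), (167, np.int64(248)), (170, np.int64(253)), (173, np.int64(150)), (176, np.int64(197)), (179, np.int64(236)), (182, np.int64(231)), (185, np.int64(231)), (188, np.int64(230)), (191, np.int64(232)), (194, np.int64(234))]
```

```bash
cat >>h.py <<'E'
ST=np.array([.5077,.3343,0]);SY=-7.6
def tray_tcp(z,off=(0,0)):
    F=frame(SY,0)@T;return ST+[off[0],off[1],z]-F@np.array([-2.7,.3,24.3])/1e3,F
E
python3 - <<'E'
from workcell import *
from h import *
o=get_obs();p,F=tray_tcp(.15);print(p);go(o,p,F)
E
```

```text
[0.50498404 0.33435973 0.1743    ]
shift [ 21.2 252.3 104.8] turn [-0.06 -0.2   1.59]
```

apply_moves:
  rows:
    - {"x": 1,"y": 18,"z": 0,"ax": 0,"ay": 0,"az": 0,"gripper": 1}
    - {"x": 3,"y": 32,"z": 0,"ax": 0,"ay": 0,"az": 0.5,"gripper": 1}
    - {"x": 3,"y": 36,"z": 0,"ax": 0,"ay": 0,"az": 0.5,"gripper": 1}
    - {"x": 3,"y": 36,"z": 10,"ax": 0,"ay": 0,"az": 0.5,"gripper": 1}
    - {"x": 3,"y": 36,"z": 15,"ax": 0,"ay": 0,"az": 0,"gripper": 1}

```text
clock: 19.32
position: [0.5063, 0.2417, 0.2548]
ee_rot: [0.066, 0.998, 0.0, -0.001]
ft_force: [1.7, -0.4, -2.3]
grip_width: 0.128
grasp_force: 78.2
```

apply_moves:
  rows:
    - {"x": 3,"y": 36,"z": 20,"ax": 0,"ay": 0,"az": 0,"gripper": 1}
    - {"x": 2,"y": 32,"z": 25,"ax": 0,"ay": -0.2,"az": 0,"gripper": 1}
    - {"x": 1,"y": 22,"z": 25,"ax": 0,"ay": 0,"az": 0,"gripper": 1}
    - {"x": 0,"y": 0,"z": 8,"ax": 0,"ay": 0,"az": 0,"gripper": 1}
    - {"x": 0,"y": 0,"z": 0,"ax": 0,"ay": 0,"az": 0,"gripper": 1}

```text
clock: 19.73
position: [0.5095, 0.3302, 0.1722]
ee_rot: [0.064, 0.998, -0.002, -0.003]
ft_force: [-0.1, -0.5, -3.1]
grip_width: 0.123
grasp_force: 78.4
```

apply_moves:
  rows:
    - {"x": 0,"y": 0,"z": 0,"ax": 0,"ay": 0,"az": 0,"gripper": 1}
    - {"x": 0,"y": 0,"z": 0,"ax": 0,"ay": 0,"az": 0,"gripper": 1}

```text
clock: 19.9
position: [0.5123, 0.329, 0.1778]
ee_rot: [0.066, 0.998, -0.0, 0.001]
ft_force: [-0.6, 0.9, -3.5]
grip_width: 0.122
grasp_force: 78.5
```

```bash
python3 - <<'E'
from workcell import *
from h import *
o=get_obs();p,F=tray_tcp(.10);print(o["joint_pos"].round(2));go(o,p,F)
E
```

```text
[-0.4   0.36 -0.31  1.58  0.11  1.22  0.71]
shift [ 8.1  4.4 53.4] turn [-0.03  0.12 -0.  ]
```

apply_moves:
  rows:
    - {"x": 4,"y": 2.2,"z": 15,"ax": 0,"ay": 0.1,"az": 0,"gripper": 1}
    - {"x": 4,"y": 2.2,"z": 18,"ax": 0,"ay": 0,"az": 0,"gripper": 1}
    - {"x": 0,"y": 0,"z": 15,"ax": 0,"ay": 0,"az": 0,"gripper": 1}
    - {"x": 0,"y": 0,"z": 5,"ax": 0,"ay": 0,"az": 0,"gripper": 1}
    - {"x": 0,"y": 0,"z": 0,"ax": 0,"ay": 0,"az": 0,"gripper": 1}

```text
clock: 20.32
position: [0.5043, 0.3343, 0.1241]
ee_rot: [0.066, 0.998, -0.001, -0.0]
ft_force: [0.1, -1.1, -3.1]
grip_width: 0.122
grasp_force: 78.4
```

apply_moves:
  rows:
    - {"x": 0,"y": 0,"z": 0,"ax": 0,"ay": 0,"az": 0,"gripper": 1}
    - {"x": 0,"y": 0,"z": 0,"ax": 0,"ay": 0,"az": 0,"gripper": 1}
    - {"x": 0,"y": 0,"z": 0,"ax": 0,"ay": 0,"az": 0,"gripper": 1}

```text
clock: 20.57
position: [0.5047, 0.3357, 0.1256]
ee_rot: [0.065, 0.998, 0.0, 0.001]
ft_force: [-0.2, 0.2, -2.5]
grip_width: 0.122
grasp_force: 78.4
```

```bash
python3 - <<'E'
from workcell import *
from h import *
o=get_obs();p,F=tray_tcp(.10);go(o,p,F)
w=camera("wrist");np.savez("wrist11.npz",**w);im=w["color"].astype(int)
R0=R.from_quat(o["ee_rot"]).as_matrix();Fs=frame(SY,0)
for sy in(-63,63):
    h=o["position"]+R0@(np.array([-2.7,.3,24.3])+np.array([42,sy,-6]))/1e3
    u=proj(w,[h])[0];t=proj(w,[ST+Fs@np.array([-42,sy,z])/1e3 for z in(76,50)])
    print("hole",u.round(1),"post tip, shoulder pred",t.round(1).tolist())
    a,b=int(u[0]),int(u[1]);print(im[b-18:b+20:2,a-20:a+22:2].sum(2)//3)
    hs=cv2.cvtColor(w["color"],cv2.COLOR_RGB2HSV);print(((hs[b-18:b+20:2,a-20:a+22:2,0]>100)&(hs[b-18:b+20:2,a-20:a+22:2,1]>100)).astype(int))
E
```

```text
shift [-0.5 -1.3  1.3] turn [0.05 0.08 0.09]
hole [186.6 161.2] post tip, shoulder pred [[206.7, 152.0], [220.6, 145.9]]
[[162 161 162 163 163 163 169 163 154 150 157 166 165 166 162 163 164 163
  166 164 162]
 [165 164 166 167 165 148 135 117 128 138 141 133 136 150 169 167 167 162
  162 169 164]
 [167 163 168 166 137 123  87  92 154 158 161 162 160 150 143 165 167 171
  172 169 167]
 [159 161 164 132 124  79  87 158 160 159 158 158 163 163 162 140 160 164
  166 168 165]
 [158 163 146 121  81  61 157 161 160 158 158 163 159 158 162 157 138 160
  166 164 163]
 [163 165 125 105  57 105 162 156 155 157 154 158 157 159 160 158 156 144
  165 166 169]
 [166 158 121  86  59 129 163 161 158 156 159 157 160 163 161 162 161 150
  163 170 170]
 [169 153 124  80  59 130 161 155 159 158 158 163 159 161 159 160 158 161
  158 170 171]
 [169 152 122  80  60 120 162 159 159 157 157 160 155 165 161 159 162 164
  152 174 170]
 [169 154 127  81  67  87 163 160 159 162 160 159 163 161 162 164 164 162
  147 172 172]
 [166 164 127  98  63  72 149 161 162 158 160 164 160 164 163 159 161 166
  147 172 170]

[... 3492 characters left out ...]
0 0 0 0 0 0 0 0 0 0 0 0]
 [0 0 0 0 0 0 0 0 0 0 0 0 0 0 0 0 0 0 0 0 0]
 [0 0 0 0 0 0 0 0 0 0 0 0 0 0 0 0 0 0 0 0 0]
 [0 0 0 0 0 0 0 0 0 0 0 0 0 0 0 0 0 0 0 0 0]
 [0 0 0 0 0 0 0 0 0 0 0 0 0 0 0 0 0 0 0 0 0]
 [0 0 0 0 0 0 0 0 0 0 0 0 0 0 0 0 0 0 0 0 0]
 [0 0 0 0 0 0 0 0 0 0 0 0 0 0 0 0 0 0 0 0 0]
 [0 0 0 0 0 0 0 0 0 0 0 0 0 0 0 0 0 0 0 0 0]
 [0 0 0 0 0 0 0 0 0 0 0 0 0 0 0 0 0 0 0 0 0]
 [0 0 0 0 0 0 0 0 0 0 0 0 0 0 0 0 0 0 0 0 0]
 [0 0 0 0 0 0 0 0 0 0 0 0 0 0 0 0 0 0 0 0 0]
 [0 0 0 0 0 0 0 0 0 0 0 0 0 0 0 0 0 0 0 0 0]
 [0 0 0 0 0 0 0 0 0 0 0 0 0 0 0 0 0 0 0 0 0]
 [0 0 0 0 0 0 0 0 0 0 0 0 0 0 0 0 0 0 0 0 0]
 [0 0 0 0 0 0 0 0 0 0 0 0 0 0 0 0 0 0 0 0 0]
 [0 0 0 0 0 0 0 0 0 0 0 0 0 0 0 0 0 0 0 0 0]]
```

apply_moves:
  rows:
    - {"x": -0.4,"y": -1.1,"z": 8,"ax": 0,"ay": 0,"az": 0.1,"gripper": 1}
    - {"x": 0,"y": 0,"z": 8,"ax": 0,"ay": 0,"az": 0,"gripper": 1}
    - {"x": 0,"y": 0,"z": 6,"ax": 0,"ay": 0,"az": 0,"gripper": 1}
    - {"x": 0,"y": 0,"z": 0,"ax": 0,"ay": 0,"az": 0,"gripper": 1}
    - {"x": 0,"y": 0,"z": 0,"ax": 0,"ay": 0,"az": 0,"gripper": 1}

```text
clock: 21.03
position: [0.5037, 0.3341, 0.1014]
ee_rot: [0.066, 0.998, -0.001, -0.001]
ft_force: [0.2, 0.1, -2.5]
grip_width: 0.123
grasp_force: 78.5
```

apply_moves:
  rows:
    - {"x": 0,"y": 0,"z": 0,"ax": 0,"ay": 0,"az": 0,"gripper": 1}
    - {"x": 0,"y": 0,"z": 0,"ax": 0,"ay": 0,"az": 0,"gripper": 1}

```text
clock: 21.2
position: [0.5043, 0.3346, 0.1025]
ee_rot: [0.066, 0.998, 0.0, 0.0]
ft_force: [-0.1, -0.1, -2.5]
grip_width: 0.123
grasp_force: 78.5
```

```bash
cat > chk.py <<'E'
from workcell import *
from h import *
import sys
o=get_obs();p,F=tray_tcp(float(sys.argv[1]));go(o,p,F);print(o["ft_force"].round(1),"underside",o["position"][2]-.0243)
w=camera("wrist");im=w["color"].astype(int)
R0=R.from_quat(o["ee_rot"]).as_matrix();Fs=frame(SY,0)
for sy in(-63,63):
    h=o["position"]+R0@(np.array([-2.7,.3,24.3])+np.array([42,sy,-6]))/1e3
    u=proj(w,[h])[0];t=proj(w,[ST+Fs@np.array([-42,sy,z])/1e3 for z in(76,70,50)])
    print("hole",u.round(1),"tip,cyl,shoulder pred",t.round(1).tolist())
    a,b=int(u[0]),int(u[1])
    print("cols",a-21,a+21,"rows",b-17,b+17)
    for r in range(b-17,b+18,3): print(r," ".join("%3d"%(im[r,c].sum()//3)+("b" if im[r,c,2]>im[r,c,0]*1.6 else " ") for c in range(a-21,a+22,3)))
E
python3 chk.py .06
```

```text
shift [-0.7 -0.2 18.2] turn [0.   0.01 0.02]
[-0.1 -0.1 -2.5] underside 0.07824629379785507
hole [186.6 161.3] tip,cyl,shoulder pred [[193.2, 159.6], [197.7, 157.6], [210.6, 151.8]]
cols 165 207 rows 144 178
144 161  162  162  163  162  136  129  131  151  166  162  165  165  165  166 
147 164  163  167  139  114   92  160  156  162   87  157  168  166  168  167 
150 161  160  139  108   76  161  163  158  161   51b  66  149  165  165  162 
153 163  165  120   59  151  163  160  159  140   70   73   74  168  166  168 
156 167  157  112   63  161  160  159  160   78   79   73   64  133  176  170 
159 167  152  110   58  157  162  155  161  115  130   96   64   96  172  170 
162 166  164  125   66  137  159  157  161  127  127   91   60   83  174  170 
165 166  167  126   71   71  160  160  164  165  132   67   53  105  169  168 
168 163  164  146  109   72   83  168  162  161  163  165  166  137  166  166 
171 161  163  165  134  119   73   79  140  167  164  165  145  161  166  165 
174 167  166  165  168  149  131  110   85   75   93  138  161  170  171  169 
177 162  163  161  167 
[... 418 characters left out ...]
235  233   86   92   73  239  234  234  233  197   62  181  234  232 
156 232  232  159   98   92  106  214  234  235  236  234   57  170  225  228 
159 233  234  110  107  187  193  203  235  241  244  243   56  167  225  230 
162 235  240   87   92  185  189  244  244  243  243  179   61  189  234  232 
165 230  233   86   62   78  234  244  242  243  251   67   72  135  231  228 
168 234  234  192  242  235  233  244  243  250   94   68  185  218  231  231 
171 230  231  224  219  238  236  250  243   85   72  192  206  231  230  230 
174 232  232  232  222  179   82   78   80  161  129  224  234  232  234  234 
177 234  233  234  232  232  214  211  216  228  235  232  232  232  233  233
```

apply_moves:
  rows:
    - {"x": -0.5,"y": -0.1,"z": 4,"ax": 0,"ay": 0,"az": 0,"gripper": 1}
    - {"x": 0,"y": 0,"z": 4,"ax": 0,"ay": 0,"az": 0,"gripper": 1}
    - {"x": 0,"y": 0,"z": 4,"ax": 0,"ay": 0,"az": 0,"gripper": 1}
    - {"x": 0,"y": 0,"z": 0,"ax": 0,"ay": 0,"az": 0,"gripper": 1}
    - {"x": 0,"y": 0,"z": 0,"ax": 0,"ay": 0,"az": 0,"gripper": 1}

```text
clock: 21.67
position: [0.5044, 0.334, 0.0897]
ee_rot: [0.066, 0.998, -0.0, -0.0]
ft_force: [-1.1, 0.4, -2.5]
grip_width: 0.123
grasp_force: 78.5
```

```bash
python3 chk.py .052
```

```text
shift [-0.5  0.4 13.4] turn [-0.05 -0.05  0.02]
[-1.1  0.4 -2.5] underside 0.06543518196568238
hole [186.5 161.3] tip,cyl,shoulder pred [[183.6, 164.1], [188.9, 161.8], [203.8, 155.2]]
cols 165 207 rows 144 178
144 163  161  161  161  160  136  131  130  150  165  165  164  164  165  161 
147 165  165  169  140  111   90   99   33b  39b  78  157  171  172  172  170 
150 163  162  138  110   77  163   67b  43b  36b  40b  63  148  163  164  164 
153 160  165  120   59  153  160   54b  49b  63   66   59   65  168  168  169 
156 165  156  107   61  168  150   62   67   65   58   60   52  126  173  172 
159 168  151  109   59  157   70   74   73   67   63   58   55   89  173  168 
162 167  164  126   66  139  110  122   69   67   60   53   55   79  172  170 
165 164  166  127   70   73  136  129   94   61   56   51   55  110  168  168 
168 164  165  149  101   76   73   86   71   61   53   52   36b 140  166  166 
171 160  163  163  132  120   73   75  120  149   67b  34b 115  165  164  161 
174 169  169  166  169  149  133  103   78   77   92  139  167  169  166  169 
177 169  163  163  1
[... 421 characters left out ...]
233  234   73   72   74   72   48b  31b 222  204   67   97  235  231 
156 232  232  151   56   59   71   70   83   88  171  230   56   86  229  227 
159 233  235   92   58   65   72   82   99  106   94  201   55   89  231  230 
162 236  239   63   56   62   71   89  103  125  172   81   61   94  238  232 
165 230  232   82   53   55   72   89  105  199  191   88   88  107  231  229 
168 232  234  142   81b  49   62   69   82  116  133   64  184  218  231  231 
171 230  231  226  148   35b  37b 167   84   69   69  190  180  232  232  231 
174 233  231  233  216  188   96   83   89  164  196  225  233  232  233  233 
177 232  233  231  233  234  226  197  196  223  234  231  231  231  231  232
```

apply_moves:
  rows:
    - {"x": -0.4,"y": 0.3,"z": 3.5,"ax": 0,"ay": 0,"az": 0,"gripper": 1}
    - {"x": 0,"y": 0,"z": 3.5,"ax": 0,"ay": 0,"az": 0,"gripper": 1}
    - {"x": 0,"y": 0,"z": 3.5,"ax": 0,"ay": 0,"az": 0,"gripper": 1}
    - {"x": 0,"y": 0,"z": 1.5,"ax": 0,"ay": 0,"az": 0,"gripper": 1}
    - {"x": 0,"y": 0,"z": 0,"ax": 0,"ay": 0,"az": 0,"gripper": 1}

```text
clock: 22.13
position: [0.5048, 0.3342, 0.0776]
ee_rot: [0.066, 0.998, -0.0, -0.001]
ft_force: [-0.8, 0.0, -3.1]
grip_width: 0.116
grasp_force: 78.5
```

apply_moves:
  rows:
    - {"x": 0,"y": 0,"z": 0,"ax": 0,"ay": 0,"az": 0,"gripper": 1}
    - {"x": 0,"y": 0,"z": 1,"ax": 0,"ay": 0,"az": 0,"gripper": 1}
    - {"x": 0,"y": 0,"z": 0,"ax": 0,"ay": 0,"az": 0,"gripper": 1}
    - {"x": 0,"y": 0,"z": 0,"ax": 0,"ay": 0,"az": 0,"gripper": 1}

```text
clock: 22.47
position: [0.5051, 0.3345, 0.0773]
ee_rot: [0.066, 0.998, -0.0, -0.0]
ft_force: [-0.2, 0.3, -2.2]
grip_width: 0.122
grasp_force: 78.5
```

```bash
python3 chk.py .050 | head -3
```

```text
shift [ 0.1 -0.1  3. ] turn [-0.02 -0.01  0.02]
[-0.2  0.3 -2.2] underside 0.05300402154078561
hole [186.5 161.2] tip,cyl,shoulder pred [[169.8, 168.1], [176.1, 165.4], [193.6, 157.8]]
```

apply_moves:
  rows:
    - {"x": 0,"y": 0,"z": 1.2,"ax": 0,"ay": 0,"az": 0,"gripper": 1}
    - {"x": 0,"y": 0,"z": 1.2,"ax": 0,"ay": 0,"az": 0,"gripper": 1}
    - {"x": 0,"y": 0,"z": 0,"ax": 0,"ay": 0,"az": 0,"gripper": 1}
    - {"x": 0,"y": 0,"z": 0,"ax": 0,"ay": 0,"az": 0,"gripper": 1}
    - {"x": 0,"y": 0,"z": 0,"ax": 0,"ay": 0,"az": 0,"gripper": 1}

```text
clock: 22.93
position: [0.5051, 0.3345, 0.0748]
ee_rot: [0.066, 0.998, -0.0, -0.0]
ft_force: [-0.2, 0.2, -3.2]
grip_width: 0.122
grasp_force: 78.5
```

```bash
python3 chk.py .050 | head -3
```

```text
shift [ 0.1 -0.1  0.5] turn [-0.02 -0.02  0.02]
[-0.2  0.2 -3.2] underside 0.050527862727236264
hole [186.5 161.3] tip,cyl,shoulder pred [[167.2, 169.4], [173.6, 166.6], [191.8, 158.7]]
```

Still 0.5 mm above the shoulders; creep until the load comes off.

apply_moves:
  rows:
    - {"x": 0,"y": 0,"z": 0.6,"ax": 0,"ay": 0,"az": 0,"gripper": 1}
    - {"x": 0,"y": 0,"z": 0,"ax": 0,"ay": 0,"az": 0,"gripper": 1}
    - {"x": 0,"y": 0,"z": 0,"ax": 0,"ay": 0,"az": 0,"gripper": 1}

```text
clock: 23.23
position: [0.5052, 0.3345, 0.0744]
ee_rot: [0.066, 0.998, -0.0, 0.0]
ft_force: [-0.3, 0.1, -1.7]
grip_width: 0.124
grasp_force: 78.8
```

apply_moves:
  rows:
    - {"x": 0,"y": 0,"z": 0.7,"ax": 0,"ay": 0,"az": 0,"gripper": 1}
    - {"x": 0,"y": 0,"z": 0,"ax": 0,"ay": 0,"az": 0,"gripper": 1}
    - {"x": 0,"y": 0,"z": 0,"ax": 0,"ay": 0,"az": 0,"gripper": 1}

```text
clock: 23.48
position: [0.5052, 0.3346, 0.0743]
ee_rot: [0.066, 0.998, -0.0, 0.0]
ft_force: [-2.8, -2.3, 5.8]
grip_width: 0.123
grasp_force: 79.7
```

apply_moves:
  rows:
    - {"x": 0,"y": 0,"z": -0.5,"ax": 0,"ay": 0,"az": 0,"gripper": 1}
    - {"x": 0,"y": 0,"z": 0,"ax": 0,"ay": 0,"az": 0,"gripper": 0.6}
    - {"x": 0,"y": 0,"z": 0,"ax": 0,"ay": 0,"az": 0,"gripper": 0.3}
    - {"x": 0,"y": 0,"z": 0,"ax": 0,"ay": 0,"az": 0,"gripper": 0.2}
    - {"x": 0,"y": 0,"z": 0,"ax": 0,"ay": 0,"az": 0,"gripper": 0}
  newtons: 30

```text
clock: 23.9
position: [0.5052, 0.3346, 0.0741]
ee_rot: [0.066, 0.998, -0.0, -0.0]
ft_force: [-0.2, 0.5, 0.4]
grip_width: 0.682
grasp_force: 0.0
```

apply_moves:
  rows:
    - {"x": 0,"y": 0,"z": 0,"ax": 0,"ay": 0,"az": 0,"gripper": 0}
    - {"x": 0,"y": 0,"z": 0,"ax": 0,"ay": 0,"az": 0,"gripper": 0}
    - {"x": 0,"y": 0,"z": -15,"ax": 0,"ay": 0,"az": 0,"gripper": 0}
    - {"x": 0,"y": 0,"z": -30,"ax": 0,"ay": 0,"az": 0,"gripper": 0}
    - {"x": 0,"y": 0,"z": -40,"ax": 0,"ay": 0,"az": 0,"gripper": 0}

```text
clock: 24.32
position: [0.5036, 0.3334, 0.1572]
ee_rot: [0.066, 0.998, -0.002, -0.002]
ft_force: [0.8, 0.7, 0.5]
grip_width: 1.0
grasp_force: 0.0
```

apply_moves:
  rows:
    - {"x": 0,"y": 0,"z": -40,"ax": 0,"ay": 0,"az": 0,"gripper": 0}
    - {"x": 10,"y": 0,"z": -40,"ax": 0,"ay": 0,"az": 0,"gripper": 0}
    - {"x": 10,"y": 0,"z": 0,"ax": 0,"ay": 0,"az": 0,"gripper": 0}
    - {"x": 0,"y": 0,"z": 0,"ax": 0,"ay": 0,"az": 0,"gripper": 0}
    - {"x": 0,"y": 0,"z": 0,"ax": 0,"ay": 0,"az": 0,"gripper": 0}

```text
clock: 24.73
position: [0.485, 0.3372, 0.2387]
ee_rot: [0.066, 0.998, -0.0, -0.0]
ft_force: [-0.2, -0.2, -0.4]
grip_width: 1.002
grasp_force: 0.0
```

```bash
python3 look.py wrist12 blue; python3 - <<'E'
from workcell import *
from h import *
w=dict(np.load("wrist12.npz"));F=frame(SY,0)
pr=lambda q:proj(w,[ST+F@np.array(l)/1e3 for l in q]).round(1).tolist()
print("pred bar top",pr([(-22,0,88),(22,0,88)]),"seated post tips",pr([(a,b,76) for a in(-42,42) for b in(-63,63)]))
# tray outline: bright region corners, predicted top z=56 corners
print("pred corners",pr([(a,b,56) for a in(-54,54) for b in(-75,75)]))
im=w["color"].astype(int)
for u,v in pr([(a,b,56) for a in(-42,42) for b in(-63,63)]):
    a,b=int(u),int(v)
    if 20<b<380 and 20<a<620:
        print(a,b)
        for r in range(b-14,b+15,3): print(" ".join("%3d"%(im[r,c].sum()//3)+("b" if im[r,c,2]>im[r,c,0]*1.6 else " ") for c in range(a-18,a+19,3)))
s=camera("scene");d=camera("side")
# cover: project cover edge corners at 103 deg and blade
for c,n in((s,"scene"),(d,"side")):
    cv2.imwrite(f"pics/end_{n}.png",c["color"][:,:,::-1]);np.savez(f"{n}12.npz",**c)
E
```

```text
24.7333 [0.48498578 0.33716263 0.23865064] [-0.42  0.28 -0.33  1.55  0.09  1.33  0.69]
blue [316 176  13  50 637] [322.  200.9] ((321.9999694824219, 200.49998474121094), (48.99999237060547, 11.999998092651367), 90.0)
pred bar top [[322.3, 180.2], [322.2, 226.8]] seated post tips [[252.6, 155.5], [392.0, 155.7], [257.2, 241.4], [387.1, 241.7]]
pred corners [[243.6, 139.6], [401.0, 139.9], [249.9, 244.2], [394.3, 244.5]]
256 152
152  154  153  154   89   77   81   38b  25b  27b  22b  48   60 
150  152  162  163  167  167  166  166  166  163  168  165  165 
152  156  160  161  162  156  134  152  160  162  161  160  163 
152  156  158  162  137   56b  47b  37b  74  161  160  164  160 
152  155  158  167   79   60   58   57   38b 166  163  170  169 
154  157  159  168   72   77   57   51   53b 161  169  163  165 
151  161  160  167  101  117   58   55b  57b 165  162  162  163 
157  158  158  164  168  124  107  115  160  169  166  166  163 
156  156  156  164  165  163  161  168  135  171  172  167  158 
154  159  153  166  168  164  166  108   10    8    5   10    9 
387 152
 49   64   
[... 1253 characters left out ...]
91   90   86   88   89   87   90   87   87 
383 233
 34   25   14   12   21   17  234  243  241  241  241  240  239 
 52   14    9b  12b  17    3  243  241  241  241  240  241  241 
240  243  244  244  242  242  244  243  241  241  241  239  240 
240  241  240  240  244  158   83b 104b 216  241  240  240  240 
241  240  242  242  167   56   63   75b 111  243  239  240  239 
242  242  242  244  122b  60   61   73   92  243  240  240  239 
242  243  242  242  203   63   70   82  160  242  240  240  239 
241  240  241  241  242  229   83  127  123  242  240  240  239 
248  247  247  245  244  247  219  216  243  242  241  239  240 
 87   92   89   95   95   89   82  150  240  239  239  239  240
```

```bash
python3 -c "
from workcell import *
print(hand_in())"
```

```text
the job is handed in; nothing more can be done
None
```

I handed the job in at about 25 s on the robot's clock: the cover was levered open with the blade to about 103° by the blade's position, the blade is back on its rest, and the tray is on the stand with all four posts through their holes.

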